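Mount the tube-holder carriage on the dovetail rail and clamp it

ROBOT

A 7-joint arm with a two-finger parallel gripper is mounted at the origin on a cart in front of the work surface, level with it; the furniture and walls round the work are solid. World frame = base frame: x ahead of the robot, y to its left, z up, the work surface at z = 0. Lengths are in m, angles in rad, forces in N, time in s.
With the tool pointing down it reaches from about 0.425 to 1.025 m from the base axis. Payload 9.4 kg.
Tool frame: the origin (TCP) lies at the very end of the fingers, on their centre line; the grasp point (between the pads) lies 19 mm behind it; x points along the fingers, y is the direction in which the jaws open and shut, and the axes are right-handed (so a half turn about x gives the same grasp; the last joint's range is limited). The gripper opens to 93 mm and grips with 3 to 60 N. Pads are 15 mm wide; open, the fingers measure 128 mm over their backs; the gripper's body (75 mm by 188 mm) begins 65 mm behind the grasp point.
Start: joints at [-1.312, 0.599, -0.003, 1.599, 0.002, 0.943, -0.08], TCP at [0.239, 0.685, 0.219] pointing down, gripper open.
Joint ranges: [-2.57, 2.57], [-0.35, 1.97], [-1.29, 1.29], [0.11, 2.56], [-1.05, 4.19], [0.11, 1.86], [-2.63, 2.63]. Speed limits (rad/s): [2.22, 2.22, 3.01, 3.01, 3.14, 3.14, 3.14].

INTERFACE

Orientations are given as [roll, pitch, yaw] about the fixed x, y, z axes, in that order (R = Rz(yaw) Ry(pitch) Rx(roll)).
In Python, from bench import ctrl gives the robot as it stands.
- The arm moves only by the tool move_arm, never from a script. Its argument "plan" is a list of rows, each an object with "dp": the shift along the tool's x, y, z in mm, a list of three; "dr": the turn, a rotation vector about the tool's x, y, z in degrees, a list of three. In form: [{"dp": [dx, dy, dz], "dr": [wx, wy, wz]}, ...]. A call has 1 to 12 rows; each row shifts and turns the pose as measured when the row begins, along the tool's axes as they then stand; what a row does not reach is not made up. A row lasts 1/12 s, in which the tool goes at most 41.7 mm and 7.16 degrees, less where a joint would pass 70% of its speed; a pose out of reach is approached as far as the arm can. A call with a gripper value outside its range is refused whole. "grip" is the opening in per cent of the stroke, from 0 (shut) to 100 (fully open), set as the call begins (left out, the last holds). The fingers move at their own pace and stop on an object; "squeeze" is the grip in N (left out, the last holds). Time passes only in rows, so rows that do not move let the fingers close. It gives the time, the measured TCP pose, the force and the opening at its end, in the units of the state.
- ctrl.state(): the state, without advancing time (a new reading comes with each control period).
- ctrl.capture(name): name is "scene" or "top"; returns (picture, depth): 400x640x3 uint8, red, green, blue; 400x640 float32, m along the optical axis (not along the pixel's ray), 0 where there is no reading.
- ctrl.calibration(name): a dict with "intrinsics" (3x3 intrinsics, pixels), "k1" (the pictures are not rectified: a ray, as slopes to the right and down, at radius r is drawn at 1 + k1 r^2 times it, then the intrinsics apply), "world_to_cam" (4x4, takes a point from world to camera coordinates). Camera axes: x right, y down, z forward; pixel columns grow to the right and rows downward; lengths in m; the calibration is good to about 2 mm. A picture is of the moment at which its call begins. calibration takes no time and is no camera call.
- ctrl.job_done(): hands the job in, once; it reports no verdict.
The state is a dict: "clock": time; "joint_positions": joint angles; "qd": joint speeds; "joint_torque": joint torques, N m; "position": TCP position; "ee_rot": TCP orientation; "force": force on the tool from outside, world axes, zero at the start; "wrist_torque": the same for the moment, N m; "finger_gap": finger opening in m.
Only numpy, scipy, OpenCV 4.12 (cv2) and the standard library are available. Lean on these libraries where they do the work, as an engineer would, in place of code of your own. Each camera call takes 0.05 s, during which the arm holds its last target.

TASK

Slide the tube-holder carriage onto the dovetail rail from the rail's open, tapered end and push it all the way home against the stop block. Then turn its side clamp knob clockwise until it is firmly tight, so that the carriage stays clamped against the stop, and let go. Leave the squeeze bottle, the jar and the tape roll where they stand.

Things in the scene. Friction and masses are not known exactly. Their poses are not given: they have to be found in the camera images.
- holder (a point): Centre of the open-topped square black tube holder (28 x 28 mm, 45 mm tall) on the loose carriage: where to grip it. 49.5 mm above the carriage's underside, 22.5 mm above its deck. Axes: x along the channel, y towards the knob, z up. Seated on the rail and against the stop it is 32.5 mm above the rail's top and 30 mm before the stop's face.
- carriage: The loose aluminium carriage, 0.3 to 0.5 kg. Origin: centre of its underside, axes as holder. Deck 60 (x) x 64 (y) x 10 mm, top at 27 mm; below it a dovetail channel along x, open at both ends. At the start it stands on the worktop, x within 0.8 rad of the rail's x. On the rail it has 1.5 mm play to each side until clamped and slides with a few N.
- knob_grip (a point): Centre of the clamp knob's black bar grip, on its upright axis: bar 36 mm long (its own x), 10 mm thick (y), 20 mm tall (z). It stands on an ear of the carriage, 60 mm from the holder's centre towards the carriage's +y, 51 mm above the carriage's underside; 24 mm below it is the ear's top, 13 mm below it a 24 mm wide collar.
- knob (a joint): Turn of the clamp knob, rad; grows clockwise seen from above, which tightens (jaw moves in 1.8 mm per rad). It starts at 0 to 0.4 and stays where it is left. On the rail it runs at about 0.08 N m until the jaw bites at about 1.7, then gets harder (about 0.2 N m at 2.5), and its screw ends firmly at 2.6; let go there, it eases back a little and holds.
- jaw: The moving steel clamp jaw on the knob side of the carriage's channel, 40 mm long, mostly hidden under the deck. Origin at the carriage's underside, under the holder's centre when loose; axes as the carriage. It presses on the rail's flank when the knob is tight.
- rail: The fixed dovetail rail, aluminium on a dark steel foot plate 170 (x) x 90 x 8 mm; origin: centre of the plate's underside, x along the rail towards its stop block, z up. Dovetail 38 mm wide, 22 mm at its neck, 16 mm high, its top 34 mm above the worktop.
- rail_entry (a point): Top centre of the rail's open end, where the carriage goes on; axes as rail. The 16 mm next to this end are a tapered lead-in, narrowing by about 4 mm on each side and 2 mm at the top; this point is at the height of the full rail's top.
- rail_stop (a point): Where the rail's top meets the face of the dark stop block at its other end, 155 mm from rail_entry along x; axes as rail (x points into the stop). The block is 50 mm wide and rises 8 mm above the rail's top, lower than the deck of a seated carriage.
- bottle: Bystander: squeeze bottle with pointed cap, 46 mm wide, 106 mm tall; origin at the centre of its underside. Leave alone.
- jar: Bystander: squat white jar with a wide black lid, 71 mm wide, 66 mm tall; origin at the centre of its underside. Leave alone.
- tape: Bystander: roll of masking tape lying flat, 104 mm wide, 25 mm tall; origin at the centre of its underside. Leave alone.
Mind the look-alikes: they are no part of the job. Leave any orange look-alike of the rail alone.

How it is judged:
By the outcome, as a careful person would: the job done as asked, in the order asked, and still so for the second after the job is handed in, with the robot touching nothing.
It also fails if it takes over 72 s, if anything falls off the work surface, if the arm or the gripper's body presses on something with over 40 N, if the wrist force passes 120 N, or if a joint passes its speed limit or range.

## Working session

There is one attempt and no reset: what is moved stays moved. The work goes in short steps, Python scripts to look and compute and a tool call to move; the robot and the scene stay as the last step left them, time stands still between calls to the robot, and variables do not carry over. Pictures are saved under pics/ and viewed, and the job is handed in when it is done.

Besides the shell and the picture viewer there is one more tool, called after "Call:" as name([rows], argument=value, ...), one row to a line, values as JSON. move_arm: Moves the arm, as the interface text tells. Its arguments: {"type":"object","properties":{"plan":{"type":"array"},"grip":{"type":"number"},"squeeze":{"type":"number"}},"required":["plan"]}

```bash
ls; mkdir -p pics; python3 - <<'E'
from bench import ctrl
import cv2,numpy as np
print(ctrl.state())
for n in("scene","top"):
    p,d=ctrl.capture(n); cv2.imwrite(f"pics/{n}0.png",cv2.cvtColor(p,cv2.COLOR_RGB2BGR)); np.savez(f"{n}0.npz",p=p,d=d)
    c=ctrl.calibration(n); print(n,c)
E
```

```text
pics
{'clock': 0.0, 'joint_positions': array([-1.31168985,  0.60012835, -0.00252024,  1.60010008,  0.00179243,
        0.94290444, -0.0797779 ]), 'qd': array([-0.00085011, -0.00045546, -0.00141392,  0.00068564, -0.00022408,
       -0.00127543,  0.00071386]), 'joint_torque': array([-4.24387790e-04, -7.65080380e+01,  1.49669219e+00, -2.52357155e+01,
       -5.25923597e-02,  1.67012494e-02,  1.38588098e-04]), 'position': array([0.23878126, 0.68404654, 0.21776861]), 'ee_rot': array([-1.47435464,  1.56925812, -1.81010399]), 'force': array([-0.60836906,  0.23844675,  0.15001766]), 'wrist_torque': array([-0.01311452, -0.03469141,  0.04561965]), 'finger_gap': 0.09284460141005657}
scene {'intrinsics': array([[378.34078891,   0.        , 316.9585476 ],
       [  0.        , 378.34078891, 200.15680614],
       [  0.        ,   0.        ,   1.        ]]), 'k1': -0.06113506520460905, 'world_to_cam': array([[ 0.7304239 , -0.68298364,  0.00377816, -0.51475492],
       [-0.40778961, -0.44053902, -0.7997706 ,  0.26094405],
       [ 0.54789466,  0.58263087, -0.60029386,  0.90999712],
       [ 0.        ,  0.        ,  0.        ,  1.        ]])}
top {'intrinsics': array([[399.0980514 ,   0.        , 323.87587274],
       [  0.        , 399.0980514 , 200.47919367],
       [  0.        ,   0.        ,   1.        ]]), 'k1': -0.0074663482332136535, 'world_to_cam': array([[-1.80838220e-02, -9.99833810e-01, -2.30840107e-03,
        -9.74295290e-02],
       [-9.83493942e-01,  1.82039200e-02, -1.80023007e-01,
         5.90865353e-01],
       [ 1.80035110e-01, -9.85205536e-04, -9.83659691e-01,
         1.10162862e+00],
       [ 0.00000000e+00,  0.00000000e+00,  0.00000000e+00,
         1.00000000e+00]])}
```

View pics/scene0.png

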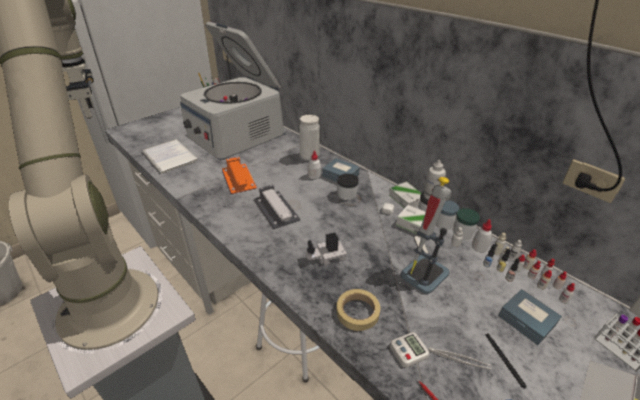

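View pics/top0.png

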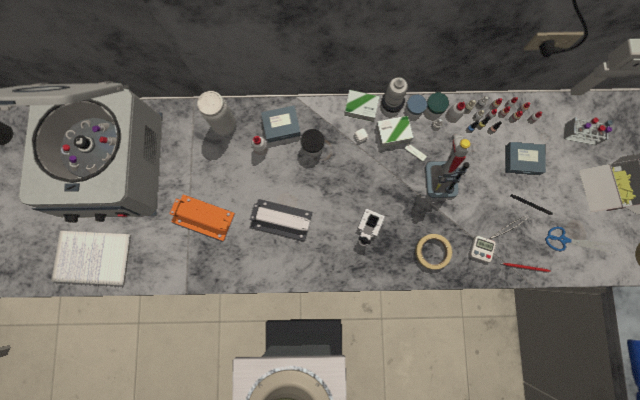

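```bash
python3 - <<'E'
import cv2,numpy as np
t=cv2.imread("pics/top0.png");s=cv2.imread("pics/scene0.png")
a=cv2.resize(t[180:270,240:400],None,fx=5,fy=5,interpolation=cv2.INTER_CUBIC)
b=cv2.resize(s[180:280,240:360],None,fx=6,fy=6,interpolation=cv2.INTER_CUBIC)
cv2.imwrite("pics/tz.png",a);cv2.imwrite("pics/sz.png",b[:600])
E
```

```text
(no output)
```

View pics/tz.png

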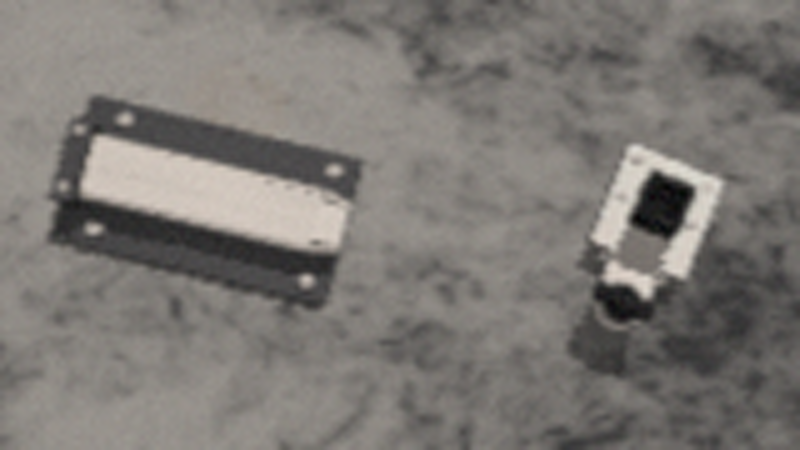

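View pics/sz.png

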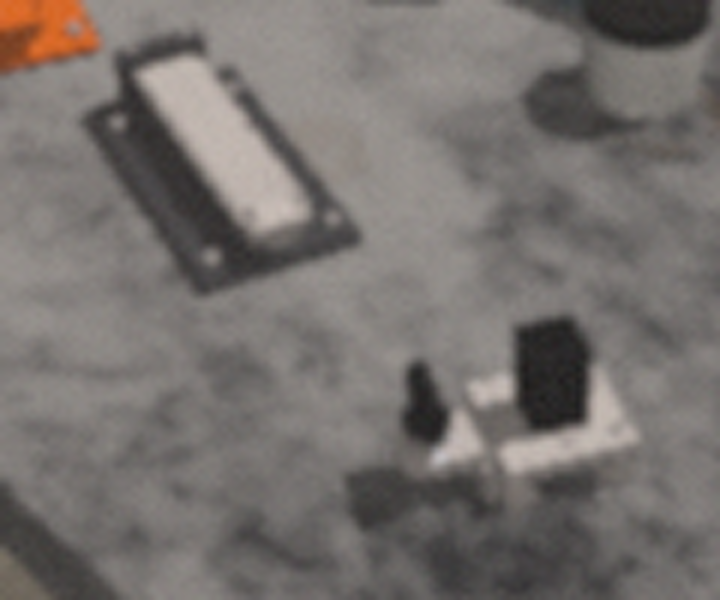

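```bash
cat > h.py <<'E'
import numpy as np,cv2
from bench import ctrl
C={n:ctrl.calibration(n) for n in("scene","top")}
def ray(n,uv):
    c=C[n];uv=np.asarray(uv,float).reshape(-1,1,2)
    s=cv2.undistortPoints(uv,c["intrinsics"],np.array([c["k1"],0,0,0]))[:,0]
    W=c["world_to_cam"];R=W[:3,:3];o=-R.T@W[:3,3]
    d=np.c_[s,np.ones(len(s))]@R
    return o,d
def onz(n,uv,z):
    o,d=ray(n,uv);t=(z-o[2])/d[:,2];return o+t[:,None]*d
def tri(uvt,uvs):
    o1,d1=ray("top",uvt);o2,d2=ray("scene",uvs);out=[]
    for a,b in zip(d1,d2):
        a=a/np.linalg.norm(a);b=b/np.linalg.norm(b)
        t=np.linalg.lstsq(np.c_[a,-b],o2-o1,rcond=None)[0]
        p,q=o1+t[0]*a,o2+t[1]*b;out.append(np.r_[(p+q)/2,np.linalg.norm(p-q)])
    return np.array(out)
def proj(n,P):
    c=C[n];W=c["world_to_cam"];P=np.atleast_2d(np.asarray(P,float))
    return cv2.projectPoints(P,cv2.Rodrigues(W[:3,:3])[0],W[:3,3],c["intrinsics"],np.array([c["k1"],0,0,0]))[0][:,0]
def depthpts(n,d,m):
    v,u=np.nonzero(m&(d>0));o,r=ray(n,np.c_[u,v]);return o+r*d[v,u][:,None],u,v
def shot(name,tag,save=True):
    p,d=ctrl.capture(name);np.savez(f"{name}{tag}.npz",p=p,d=d);return p,d
def crop(p,tag,u0,u1,v0,v1,f):
    cv2.imwrite(f"pics/{tag}.png",cv2.resize(cv2.cvtColor(p[v0:v1,u0:u1],cv2.COLOR_RGB2BGR),None,fx=f,fy=f,interpolation=cv2.INTER_CUBIC))
E
python3 - <<'E'
from h import *
np.set_printoptions(precision=4,suppress=True)
p,d=(lambda z:(z['p'],z['d']))(np.load("top0.npz"))
ps,ds=(lambda z:(z['p'],z['d']))(np.load("scene0.npz"))
def blob(p,win,f,lab):
    u0,u1,v0,v1=win;m=np.zeros(p.shape[:2],bool);m[v0:v1,u0:u1]=f(p[v0:v1,u0:u1].astype(int))
    k,l,st,c=cv2.connectedComponentsWithStats(m.astype(np.uint8))
    i=1+np.argmax(st[1:,4]);print(lab,st[i],c[i]);return l==i
br=lambda q:q.min(2)>175
dk=lambda q:q.max(2)<45
def rect(m):
    c,_=cv2.findContours(m.astype(np.uint8),cv2.RETR_EXTERNAL,cv2.CHAIN_APPROX_NONE)
    return cv2.boxPoints(cv2.minAreaRect(max(c,key=len)))
for n,pp,dd,w1,w2,w3 in(("top",p,d,(245,318,190,250),(350,400,200,250),(368,382,208,230)),("scene",ps,ds,(255,310,180,235),(305,350,230,265),(323,342,230,255))):
    m=blob(pp,w1,br,n+" rail")
    P,_,_=depthpts(n,dd,m);print("  z med",np.median(P,0))
    r=onz(n,rect(m),.034);print(rect(m));print(r)
    m=blob(pp,w2,br,n+" deck");P,_,_=depthpts(n,dd,m);print("  z med",np.median(P,0));print(onz(n,rect(m),.027))
    m=blob(pp,w3,lambda q:q.max(2)<60,n+" holder");P,_,_=depthpts(n,dd,m);print("  z ",np.percentile(P,[5,50,95],axis=0));print(rect(m));print(onz(n,rect(m),.072))
E
```

```text
top rail [257 208  52  21 532] [281.8853 218.3008]
  z med [0.542  0.015  0.0345]
[[256.6471 217.4118]
 [259.2941 206.8236]
 [309.1765 219.2941]
 [306.5294 229.8824]]
[[ 0.5459  0.0892  0.034 ]
 [ 0.5771  0.0818  0.034 ]
 [ 0.5375 -0.0643  0.034 ]
 [ 0.5067 -0.0563  0.034 ]]
top deck [359 209  25  26 186] [371.4301 220.5538]
  z med [ 0.5326 -0.2509  0.0277]
[[ 0.5117 -0.2075  0.027 ]
 [ 0.5679 -0.2329  0.027 ]
 [ 0.5449 -0.2843  0.027 ]
 [ 0.4891 -0.2585  0.027 ]]
top holder [368 215  10  13  92] [372.1413 220.7609]
  z  [[ 0.513  -0.2555  0.0306]
 [ 0.5291 -0.2452  0.0642]
 [ 0.5385 -0.2324  0.0743]]
[[365.6 223.8]
 [370.6 213.8]
 [378.2 217.6]
 [373.2 227.6]]
[[ 0.5167 -0.2245  0.072 ]
 [ 0.5448 -0.2397  0.072 ]
 [ 0.5336 -0.2607  0.072 ]
 [ 0.5055 -0.2455  0.072 ]]
scene rail [271 200   9   8  17] [275.1176 203.2941]
  z med [0.5361 0.0114 0.0337]
[[270.5 200.5]
 [273.  198. ]
 [279.5 204.5]
 [277.  207. ]]
[[ 0.534   0.0339  0.034 ]
 [ 0.548   0.039   0.034 ]
 [ 0.5419 -0.002   0.034 ]
 [ 0.5283 -0.0067  0.034 ]]
scene deck [337 250   4   4   6] [338.8333 251.8333]
  z med [ 0.5363 -0.2688  0.0258]
[[ 0.5268 -0.2698  0.027 ]
 [ 0.541  -0.2673  0.027 ]
 [ 0.5403 -0.2718  0.027 ]
 [ 0.526  -0.2743  0.027 ]]
scene holder [326 233  12  18 167] [331.5749 241.7844]
  z  [[ 0.5105 -0.2618  0.0371]
 [ 0.5228 -0.254   0.0608]
 [ 0.5384 -0.2358  0.072 ]]
[[326. 233.]
 [337. 233.]
 [337. 250.]
 [326. 250.]]
[[ 0.5258 -0.2267  0.072 ]
 [ 0.5476 -0.247   0.072 ]
 [ 0.501  -0.2928  0.072 ]
 [ 0.4803 -0.2736  0.072 ]]
```

```bash
python3 - <<'E'
from h import *
np.set_printoptions(precision=4,suppress=True)
for n,win in(("top",(245,400,190,255)),("scene",(245,355,175,275))):
    z=np.load(n+"0.npz");p,d=z['p'],z['d']
    m=np.zeros(d.shape,bool);m[win[2]:win[3],win[0]:win[1]]=1
    P,u,v=depthpts(n,d,m);c=p[v,u].astype(int)
    def rep(lab,s):
        Q=P[s];
        (cx,cy),wh,a=cv2.minAreaRect(Q[:,:2].astype(np.float32));b=cv2.boxPoints(((cx,cy),wh,a))
        e=[b[1]-b[0],b[2]-b[1]];e=max(e,key=np.linalg.norm);print(n,lab,s.sum(),"c",cx,cy,"wh",wh,"long ang",np.degrees(np.arctan2(e[1],e[0]))%180,"zmed",np.median(Q[:,2]),"mean",Q.mean(0))
    rail=P[:,1]>-.1; car=(P[:,1]<-.17)&(P[:,1]>-.32)
    w=c.min(1)>120
    rep("rail",rail&(abs(P[:,2]-.034)<.006)&w)
    rep("plate",rail&(abs(P[:,2]-.008)<.005)&(c.max(1)<90))
    rep("stop",rail&(abs(P[:,2]-.042)<.004)&(c.max(1)<120)&(P[:,1]>.05))
    rep("deck",car&(abs(P[:,2]-.027)<.006)&w)
    rep("holdtop",car&(P[:,2]>.066))
    k=car&(P[:,2]>.05)&(P[:,0]<.495);rep("knob",k)
    for q in P[k]:print(q,end=' ')
    print()
E
```

```text
top rail 651 c 0.5409336686134338 0.014412224292755127 wh (0.15552635490894318, 0.0372568778693676) long ang 75.24048 zmed 0.034327825247429056 mean [0.5412 0.0151 0.0343]
top plate 813 c 0.5330754518508911 0.024245113134384155 wh (0.16906818747520447, 0.1072254627943039) long ang 75.51342 zmed 0.008340573524606931 mean [0.5358 0.0214 0.0083]
top stop 74 c 0.5621106624603271 0.09699385613203049 wh (0.015828436240553856, 0.04971010237932205) long ang 166.2115 zmed 0.0422340989299107 mean [0.5615 0.096  0.0421]
top deck 309 c 0.519616425037384 -0.2406923472881317 wh (0.05998184531927109, 0.08231358230113983) long ang 155.56027 zmed 0.02786663405546519 mean [ 0.5239 -0.2419  0.0278]
top holdtop 63 c 0.5280609726905823 -0.24421212077140808 wh (0.02746962569653988, 0.028543150052428246) long ang 156.57538 zmed 0.07271919753824196 mean [ 0.5278 -0.2443  0.0723]
top knob 50 c 0.47282907366752625 -0.2199423462152481 wh (0.035736165940761566, 0.010173695161938667) long ang 66.28603 zmed 0.06139645504391378 mean [ 0.473  -0.2195  0.0606]
[ 0.4837 -0.2058  0.0601] [ 0.4834 -0.2084  0.0625] [ 0.
[... 2881 characters left out ...]
 0.4725 -0.2249  0.0607] [ 0.4756 -0.2255  0.0591] [ 0.4702 -0.2154  0.0519] [ 0.4652 -0.2251  0.0619] [ 0.4689 -0.2249  0.0594] [ 0.4708 -0.2267  0.0594] [ 0.4726 -0.2288  0.0597] [ 0.4658 -0.2244  0.0574] [ 0.4644 -0.2299  0.0622] [ 0.4688 -0.229   0.0587] [ 0.4681 -0.2336  0.0624] [ 0.4702 -0.2352  0.0621] [ 0.4637 -0.2267  0.0568] [ 0.4637 -0.2345  0.0623] [ 0.4674 -0.2345  0.0599] [ 0.4694 -0.2361  0.0596] [ 0.4616 -0.2329  0.0589] [ 0.4624 -0.236   0.0606] [ 0.4661 -0.2358  0.058 ] [ 0.4684 -0.2371  0.0574] [ 0.4612 -0.2334  0.0559] [ 0.4627 -0.2356  0.0565] [ 0.4659 -0.236   0.0546] [ 0.4674 -0.2383  0.0553] [ 0.4633 -0.2349  0.0519] [ 0.4647 -0.2373  0.0527] [ 0.4671 -0.2386  0.0521]
```

```bash
python3 - <<'E'
from h import *
for n,w in(("top",(352,392,205,258)),("scene",(300,352,228,276))):
    z=np.load(n+"0.npz");u0,u1,v0,v1=w;crop(z['p'],n+"_c",u0,u1,v0,v1,11)
E
```

```text
(no output)
```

View pics/top_c.png

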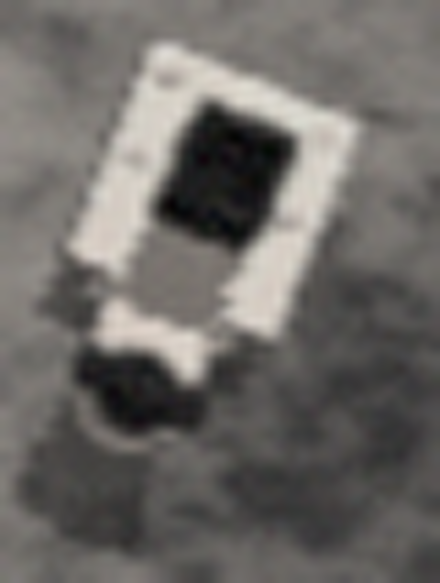

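View pics/scene_c.png

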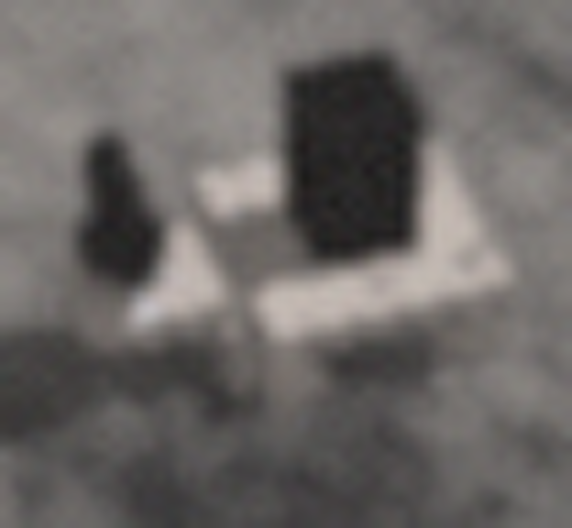

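```bash
python3 - <<'E'
from h import *
np.set_printoptions(precision=4,suppress=True)
for n,win in(("top",(245,400,190,255)),("scene",(245,355,175,275))):
    z=np.load(n+"0.npz");p,d=z['p'],z['d']
    m=np.zeros(d.shape,bool);m[win[2]:win[3],win[0]:win[1]]=1
    P,u,v=depthpts(n,d,m);c=p[v,u].astype(int)
    ax=np.array([np.cos(np.radians(75.2)),np.sin(np.radians(75.2))]);nn=np.array([-ax[1],ax[0]])
    o=np.array([.541,.0145]);q=P[:,:2]-o;a=q@ax;b=q@nn
    # rail top: along-axis bins, left/right edge -> centreline
    s=(abs(P[:,2]-.034)<.005)&(c.min(1)>120)&(abs(b)<.03)&(abs(a)<.085)
    # ray-cast to exact plane z=.034 
    X=onz(n,np.c_[u[s],v[s]],.034)[:,:2]-o;A,B=X@ax,X@nn
    r=cv2.minAreaRect(X.astype(np.float32));print(n,"rect",r[0]+o,r[1],r[2]);print(" along",np.percentile(A,[0,1,99,100]))
    bi=np.arange(-.055,.075,.01);mid=[(lambda t:(t.min()+t.max())/2)(B[abs(A-x)<.006]) for x in bi];w=[np.ptp(B[abs(A-x)<.006]) for x in bi]
    f=np.polyfit(bi,mid,1);print(" slope deg",np.degrees(f[0]),"off",f[1],"w",np.mean(w))
    s=(abs(P[:,2]-.042)<.003)&(c.max(1)<120)&(abs(b)<.03)&(a>.07)&(a<.1);print(" stop a",a[s].min(),a[s].max(),"b",b[s].min(),b[s].max())
E
```

```text
top rect [0.541  0.0143] (0.1553526222705841, 0.03712701424956322) 75.24404907226562
 along [-0.0779 -0.075   0.0758  0.0775]
 slope deg -0.10488599143447042 off -1.910495351284621e-05 w 0.036530341279802835
 stop a 0.07736684972279699 0.09174909898010208 b -0.02430251874351498 0.02548711519333457
scene rect [0.5391 0.0114] (0.16159525513648987, 0.03626185283064842) 75.31632995605469
 along [-0.0842 -0.0822  0.0751  0.0774]
 slope deg -0.21025950430835458 off 0.0006530453531319299 w 0.03414961772202303
 stop a 0.0716745177612558 0.08921531272050048 b -0.023720557542511764 0.02260995336998218
```

```bash
cat >> h.py <<'E'
from scipy.spatial.transform import Rotation as Ro
def pose():
    s=ctrl.state();return np.array(s["position"]),Ro.from_euler("xyz",s["ee_rot"]).as_matrix(),s
def down(yaw): # tool y at yaw (deg), x down
    a=np.radians(yaw);x=np.array([0,0,-1.]);y=np.array([np.cos(a),np.sin(a),0]);return np.c_[x,y,np.cross(x,y)]
def rel(p,yaw):
    P,R,s=pose();dp=R.T@(np.array(p)-P)*1000;dr=np.degrees(Ro.from_matrix(R.T@down(yaw)).as_rotvec())
    print("pos",P.round(4),"yawY",np.degrees(np.arctan2(R[1,1],R[0,1])).round(2),"tilt",np.degrees(R[:2,0]).round(2),"| dp",dp.round(1),"dr",dr.round(2),"| F",np.array(s["force"]).round(1),"gap",round(s["finger_gap"]*1000,1),"q7",s["joint_positions"][6].round(2),"t",round(s["clock"],2))
    return dp,dr
E
python3 - <<'E'
from h import *
P,R,s=pose();print(R.round(3))
for y in(66.2,-113.8):rel([.5,.25,.2],y)
E
```

```text
[[-0.     0.329  0.944]
 [-0.001  0.944 -0.329]
 [-1.    -0.001  0.   ]]
pos [0.2388 0.6841 0.2179] yawY 70.76 tilt [-0.02 -0.08] | dp [  18.4 -323.8  389.6] dr [4.56 0.01 0.08] | F [-0.1  0.8 -0.9] gap 92.9 q7 -0.08 t 0.1
pos [0.2388 0.6841 0.2179] yawY 70.76 tilt [-0.02 -0.08] | dp [  18.4 -323.8  389.6] dr [-1.7544e+02 -1.2000e-01  2.0000e-02] | F [-0.1  0.8 -0.9] gap 92.9 q7 -0.08 t 0.1
```

Call:
move_arm([
  {"dp":[0,-24,32],"dr":[0,0,0]},
  {"dp":[0,-24,32],"dr":[0,0,0]},
  {"dp":[0,-24,32],"dr":[0,0,0]},
  {"dp":[0,-24,32],"dr":[0,0,0]},
  {"dp":[0,-24,32],"dr":[0,0,0]},
  {"dp":[0,-24,32],"dr":[0,0,0]},
  {"dp":[0,-24,32],"dr":[0,0,0]},
  {"dp":[0,-24,32],"dr":[0,0,0]},
  {"dp":[0,-24,32],"dr":[0,0,0]},
  {"dp":[0,-24,32],"dr":[0,0,0]},
  {"dp":[0,-24,32],"dr":[0,0,0]},
  {"dp":[0,-24,32],"dr":[0,0,0]},
])

```text
clock: 1.1
position: [0.5078, 0.2792, 0.2113]
ee_rot: [-2.489, 1.562, -2.806]
force: [0.6, 1.4, -0.4]
finger_gap: 0.0934
```

```bash
python3 - <<'E'
from h import *
rel([.5275,-.2452,.15],66.2)
E
```

```text
pos [0.5078 0.2792 0.2113] yawY 71.85 tilt [-0.49 -0.17] | dp [  62.7 -491.8  182.5] dr [ 5.65 -0.4   0.34] | F [ 0.6  1.4 -0.4] gap 93.4 q7 0.66 t 1.1
```

Call:
move_arm([
  {"dp":[0,-36,14],"dr":[0.5,0,0]},
  {"dp":[0,-36,14],"dr":[0.5,0,0]},
  {"dp":[0,-36,14],"dr":[0.5,0,0]},
  {"dp":[0,-36,14],"dr":[0.5,0,0]},
  {"dp":[0,-36,14],"dr":[0.5,0,0]},
  {"dp":[0,-36,14],"dr":[0.5,0,0]},
  {"dp":[0,-36,13],"dr":[0.5,0,0]},
  {"dp":[2,-36,13],"dr":[0.5,0,0]},
  {"dp":[5,-36,13],"dr":[0.5,0,0]},
  {"dp":[10,-36,13],"dr":[0.5,0,0]},
  {"dp":[10,-36,13],"dr":[0.5,0,0]},
  {"dp":[10,-36,13],"dr":[0,0,0]},
])

```text
clock: 2.1
position: [0.5054, -0.205, 0.1745]
ee_rot: [-1.949, 1.566, -2.369]
force: [0.8, 0.4, 0.1]
finger_gap: 0.0928
```

```bash
python3 - <<'E'
from h import *
rel([.5275,-.2452,.12],66.2)
E
```

```text
pos [ 0.5054 -0.205   0.1745] yawY 65.97 tilt [-0.21 -0.21] | dp [ 54.6 -27.5  36.7] dr [-0.23 -0.11  0.28] | F [0.8 0.4 0.1] gap 92.8 q7 1.47 t 2.1
```

Call:
move_arm([
  {"dp":[18,-14,18],"dr":[0,0,0]},
  {"dp":[18,-14,18],"dr":[0,0,0]},
  {"dp":[18,0,0],"dr":[0,0,0]},
  {"dp":[0,0,0],"dr":[0,0,0]},
], grip=75)

```text
clock: 2.43
position: [0.5231, -0.2594, 0.1168]
ee_rot: [-1.776, 1.561, -2.21]
force: [-0.6, 1.8, 0.1]
finger_gap: 0.0721
```

```bash
python3 - <<'E'
from h import *
rel([.5275,-.2452,.034],66.2)
E
```

```text
pos [ 0.5231 -0.2594  0.1168] yawY 65.16 tilt [-0.32 -0.43] | dp [82.7 15.5 -1.8] dr [-1.04 -0.11  0.52] | F [-0.6  1.8  0.1] gap 72.1 q7 1.54 t 2.43
```

Call:
move_arm([
  {"dp":[15,8,-1],"dr":[-0.5,0,0.3]},
  {"dp":[15,6,0],"dr":[-0.5,0,0]},
  {"dp":[10,0,0],"dr":[0,0,0]},
  {"dp":[0,0,0],"dr":[0,0,0]},
  {"dp":[0,0,0],"dr":[0,0,0]},
])

```text
clock: 2.85
position: [0.5275, -0.2458, 0.0765]
ee_rot: [-2.355, 1.565, -2.771]
force: [1.0, -0.1, 0.7]
finger_gap: 0.0698
```

```bash
python3 - <<'E'
from h import *
rel([.5275,-.2452,.034],66.2)
E
```

```text
pos [ 0.5275 -0.2458  0.0765] yawY 66.15 tilt [-0.29 -0.11] | dp [42.5  0.7 -0. ] dr [-0.05 -0.22  0.22] | F [ 1.  -0.1  0.7] gap 69.8 q7 1.54 t 2.85
```

Call:
move_arm([
  {"dp":[14,0.3,0],"dr":[0,-0.2,0.2]},
  {"dp":[14,0,0],"dr":[0,0,0]},
  {"dp":[9,0,0],"dr":[0,0,0]},
  {"dp":[3,0,0],"dr":[0,0,0]},
  {"dp":[0,0,0],"dr":[0,0,0]},
])

```text
clock: 3.27
position: [0.5297, -0.2461, 0.0402]
ee_rot: [-0.041, 1.565, -0.457]
force: [0.6, 0.0, 0.5]
finger_gap: 0.0697
```

```bash
python3 - <<'E'
from h import *
rel([.5275,-.2452,.034],66.2)
p,d=shot("scene","1");crop(p,"s1",270,370,190,290,6)
p,d=shot("top","1");crop(p,"t1",320,430,180,280,6)
E
```

```text
pos [ 0.5297 -0.2461  0.0402] yawY 66.19 tilt [ 0.29 -0.14] | dp [ 6.2 -0.1 -2.4] dr [-0.01  0.32  0.01] | F [0.6 0.  0.5] gap 69.7 q7 1.54 t 3.27
```

View pics/s1.png

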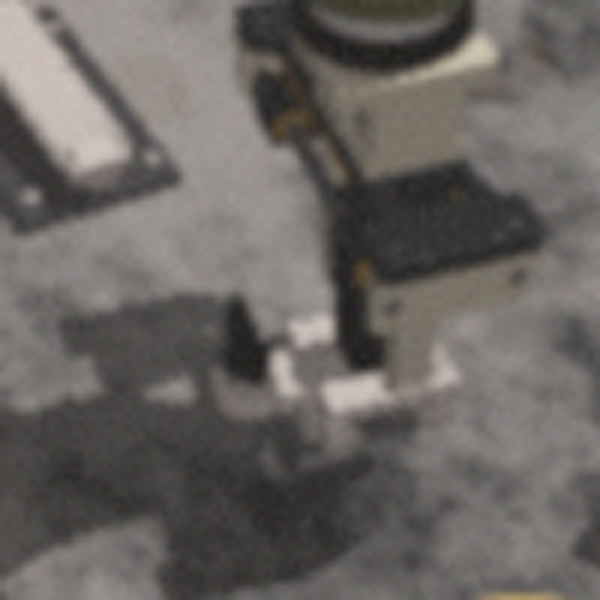

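Call:
move_arm([
  {"dp":[3,0,-1.5],"dr":[0,0.2,0]},
  {"dp":[2,0,-0.5],"dr":[0,0,0]},
  {"dp":[0,0,0],"dr":[0,0,0]},
])

```text
clock: 3.62
position: [0.5288, -0.2458, 0.0371]
ee_rot: [-0.023, 1.566, -0.439]
force: [0.7, -1.0, -0.6]
finger_gap: 0.0697
```

Call:
move_arm([
  {"dp":[0,0,0],"dr":[0,0,0]},
  {"dp":[0,0,0],"dr":[0,0,0]},
  {"dp":[0,0,0],"dr":[0,0,0]},
  {"dp":[0,0,0],"dr":[0,0,0]},
  {"dp":[0,0,0],"dr":[0,0,0]},
  {"dp":[0,0,0],"dr":[0,0,0]},
  {"dp":[0,0,0],"dr":[0,0,0]},
], grip=0, squeeze=35)

```text
clock: 4.2
position: [0.5291, -0.2458, 0.0377]
ee_rot: [-0.003, 1.565, -0.419]
force: [1.4, 0.2, -3.7]
finger_gap: 0.0278
```

```bash
python3 - <<'E'
from h import *
rel([.5275,-.2452,.034],66.2)
E
```

```text
pos [ 0.5291 -0.2458  0.0377] yawY 66.17 tilt [ 0.3  -0.13] | dp [ 3.7 -0.1 -1.7] dr [-0.03  0.33  0.  ] | F [ 1.4  0.2 -3.7] gap 27.8 q7 1.54 t 4.2
```

Call:
move_arm([
  {"dp":[-10,0,0],"dr":[0,0,0]},
  {"dp":[-15,0,0],"dr":[0,0.3,0]},
  {"dp":[-10,0,0],"dr":[-3,0,0]},
  {"dp":[0,20,0],"dr":[-3,0,0]},
  {"dp":[0,20,0],"dr":[-3,0,0]},
  {"dp":[0,20,0],"dr":[0,0,0]},
  {"dp":[0,0,0],"dr":[0,0,0]},
  {"dp":[0,0,0],"dr":[0,0,0]},
])

```text
clock: 4.87
position: [0.546, -0.1848, 0.0756]
ee_rot: [-3.118, 1.567, 2.916]
force: [-0.3, -0.4, -2.9]
finger_gap: 0.0277
```

```bash
python3 - <<'E'
from h import *
ax=np.array([.2563,.9666]);e=np.array([.5206,-.0616])-.055*ax;print(e)
rel([*e,.0377+.0175],75.15)
E
```

```text
[ 0.5065035 -0.114763 ]
pos [ 0.546  -0.1848  0.0756] yawY 75.72 tilt [-0.23  0.05] | dp [ 20.6  58.1 -55.5] dr [ 0.57 -0.24  0.01] | F [-0.3 -0.4 -2.9] gap 27.7 q7 1.56 t 4.87
```

Call:
move_arm([
  {"dp":[0,15,-15],"dr":[0.5,0,0]},
  {"dp":[0,15,-15],"dr":[0,0,0]},
  {"dp":[4,15,-15],"dr":[0,0,0]},
  {"dp":[4,10,-10],"dr":[0,0,0]},
  {"dp":[0,0,0],"dr":[0,0,0]},
  {"dp":[0,0,0],"dr":[0,0,0]},
])

```text
clock: 5.37
position: [0.5049, -0.1143, 0.0676]
ee_rot: [-2.941, 1.566, 3.087]
force: [0.3, -0.2, -4.3]
finger_gap: 0.0277
```

```bash
python3 - <<'E'
from h import *
ax=np.array([.2563,.9666]);e=np.array([.5206,-.0616])-.055*ax
rel([*e,.0377+.0175],75.15)
for n in("top","scene"):
    p,d=shot(n,"2");crop(p,n[0]+"2",*((245,365,170,270) if n=="top" else (245,365,165,265)),6)
E
```

```text
pos [ 0.5049 -0.1143  0.0676] yawY 75.41 tilt [-0.29  0.02] | dp [12.4  0.   1.8] dr [ 0.26 -0.28  0.06] | F [ 0.3 -0.2 -4.3] gap 27.7 q7 1.46 t 5.37
```

View pics/t2.png

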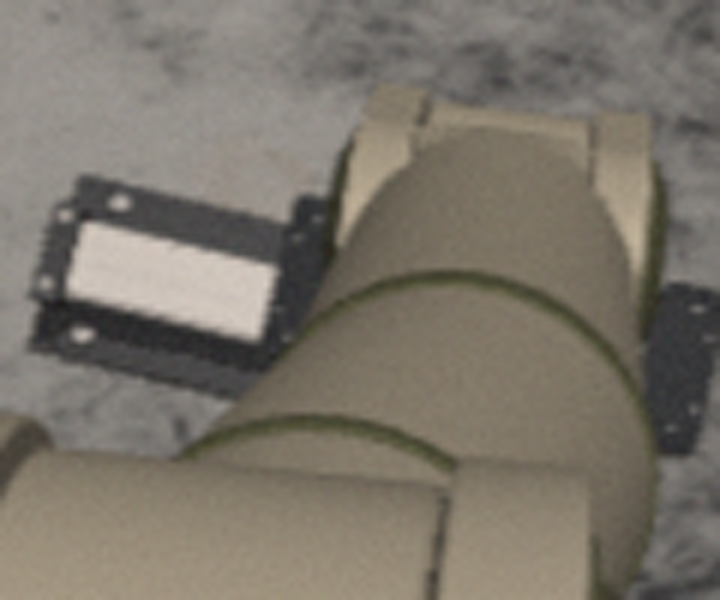

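View pics/s2.png

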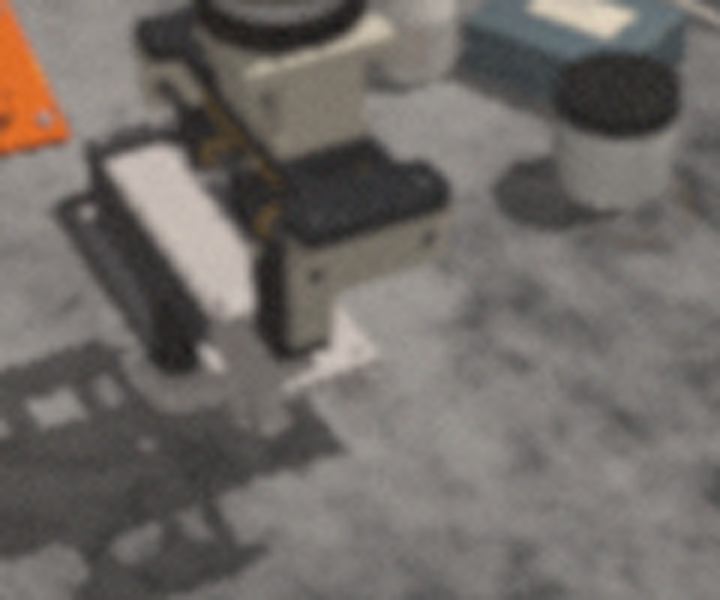

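```bash
python3 - <<'E'
from h import *
np.set_printoptions(precision=4,suppress=True)
def edges(tag,win,yaw,o,zd):
    z=np.load("scene%s.npz"%tag);p,d=z['p'],z['d']
    m=np.zeros(d.shape,bool);m[win[2]:win[3],win[0]:win[1]]=1
    P,u,v=depthpts("scene",d,m);c=p[v,u].astype(int)
    s=(abs(P[:,2]-zd)<.006)&(c.min(1)>130)
    X=onz("scene",np.c_[u[s],v[s]],zd)[:,:2]-o
    a=np.radians(yaw);ax=np.array([np.cos(a),np.sin(a)]);ay=np.array([-ax[1],ax[0]])
    A,B=X@ax,X@ay
    print(tag,s.sum(),"zmed",np.median(P[s,2]),"A",np.sort(A)[:4],np.sort(A)[-3:],"B",np.sort(B)[:5],np.sort(B)[-3:])
    for lo in np.arange(-.034,.03,.006):
        t=(A>lo)&(A<lo+.006)
        if t.sum()>2:print("   A",round(lo,3),"minB",np.sort(B[t])[:2])
    for lo in np.arange(-.034,.03,.006):
        t=(B>lo)&(B<lo+.006)
        if t.sum()>2:print("   B",round(lo,3),"minA",np.sort(A[t])[:2])
edges("0",(305,350,228,275),66.2,np.array([.5275,-.2452]),.027)
edges("2",(275,320,205,240),75.41,np.array([.5049,-.1143]),.0569)
E
```

```text
0 211 zmed 0.02651183706189153 A [-0.0317 -0.0316 -0.0316 -0.0316] [0.0275 0.0283 0.0284] B [-0.0313 -0.0309 -0.0306 -0.0306 -0.0302] [0.0573 0.0585 0.0597]
   A -0.034 minB [-0.0298 -0.0272]
   A -0.028 minB [-0.0287 -0.0261]
   A -0.022 minB [-0.0302 -0.0291]
   A -0.016 minB [-0.0306 -0.028 ]
   A -0.01 minB [-0.0309 -0.0294]
   A -0.004 minB [-0.0298 -0.0272]
   A 0.002 minB [-0.0313 -0.0302]
   A 0.008 minB [-0.0291 -0.0276]
   A 0.014 minB [-0.0306  0.0133]
   A 0.02 minB [0.0105 0.0119]
   A 0.026 minB [0.0132 0.0158]
   B -0.034 minA [-0.0299 -0.0255]
   B -0.028 minA [-0.0317 -0.029 ]
   B -0.022 minA [-0.0308 -0.0299]
   B -0.016 minA [-0.0316 -0.029 ]
   B -0.01 minA [-0.0307 -0.0299]
   B -0.004 minA [-0.0316 -0.029 ]
   B 0.002 minA [-0.0307 -0.0298]
   B 0.008 minA [-0.0316 -0.0281]
   B 0.014 minA [-0.0307 -0.0298]
   B 0.02 minA [-0.0315 -0.0307]
   B 0.026 minA [-0.0298 -0.0263]
2 87 zmed 0.05576361998761381 A [-0.0327 -0.0326 -0.0324 -0.0323] [0.0114 0.0115 0.0279] B [-0.0289 -0.0284 -0.0284 -0.0279 -0.0279] [0.0411 0.0418 0.0428]
   A -0.034 minB [-0.0284 -0.0259]
   A -0.028 minB [-0.0279 -0.0254]
   A -0.022 minB [-0.0274 -0.0249]
   A -0.016 minB [-0.0289 -0.0269]
   A -0.01 minB [-0.0284 -0.0264]
   A -0.004 minB [-0.0279 -0.0259]
   A 0.002 minB [-0.0274 -0.0248]
   A 0.008 minB [-0.0269  0.0375]
   B -0.034 minA [-0.0302 -0.0103]
   B -0.028 minA [-0.0327 -0.0288]
   B -0.022 minA [-0.0314 -0.03  ]
   B -0.016 minA [-0.0326 -0.0312]
   B -0.01 minA [-0.0324 -0.0299]
   B -0.004 minA [-0.0311 -0.0297]
   B 0.002 minA [-0.0323 -0.0309]
   B 0.008 minA [-0.0321 -0.0296]
   B 0.014 minA [-0.0308 -0.0295]
```

Call:
move_arm([
  {"dp":[6,0,2],"dr":[0.25,-0.3,0]},
  {"dp":[6,0,1.6],"dr":[0,0,0]},
  {"dp":[0,0,0],"dr":[0,0,0]},
  {"dp":[0,0,0],"dr":[0,0,0]},
])

```text
clock: 5.8
position: [0.5111, -0.1191, 0.0547]
ee_rot: [-0.365, 1.566, -0.629]
force: [-0.1, -0.2, -4.5]
finger_gap: 0.0276
```

```bash
cat >> h.py <<'E'
AX=np.array([.2563,.9666]);NN=np.array([-.9666,.2563]);ENT=np.array([.5206,-.0616])
def railrel(s_along,dz=0,off=-.0018):
    e=ENT+s_along*AX+off*NN
    P,R,s=pose();q=P[:2]-ENT;print("along",(q@AX).round(4),"b",(q@NN).round(4))
    return rel([*e,.0377+.0175+dz],75.15)
E
python3 - <<'E'
from h import *
railrel(-.055)
E
```

```text
along -0.0581 b -0.0056
pos [ 0.5111 -0.1191  0.0547] yawY 74.87 tilt [ 0.22 -0.16] | dp [-0.5  3.  -3.8] dr [-0.28  0.25  0.1 ] | F [-0.1 -0.2 -4.5] gap 27.6 q7 1.46 t 5.8
```

Call:
move_arm([
  {"dp":[0,2,-3],"dr":[-0.2,0.15,0]},
  {"dp":[0,0,0],"dr":[0,0,0]},
  {"dp":[0,0,0],"dr":[0,0,0]},
  {"dp":[0,0,0],"dr":[0,0,0]},
])

```text
clock: 6.13
position: [0.5085, -0.117, 0.0543]
ee_rot: [-1.179, 1.569, -1.441]
force: [0.1, 0.2, -2.6]
finger_gap: 0.0279
```

```bash
python3 - <<'E'
from h import *
railrel(-.055)
E
```

```text
along -0.0567 b -0.0025
pos [ 0.5085 -0.117   0.0543] yawY 75.01 tilt [ 0.02 -0.12] | dp [-0.9  1.7 -0.7] dr [-0.14  0.05  0.11] | F [ 0.1  0.2 -2.6] gap 27.9 q7 1.46 t 6.13
```

Call:
move_arm([
  {"dp":[-1,6,-0.6],"dr":[-0.1,0,0]},
  {"dp":[0,6,0],"dr":[0,0,0]},
  {"dp":[0,6,0],"dr":[0,0,0]},
  {"dp":[0,6,0],"dr":[0,0,0]},
  {"dp":[0,0,0],"dr":[0,0,0]},
  {"dp":[0,0,0],"dr":[0,0,0]},
])

```text
clock: 6.63
position: [0.5152, -0.0901, 0.0559]
ee_rot: [-0.585, 1.569, -0.843]
force: [-0.2, 0.1, -2.6]
finger_gap: 0.0281
```

```bash
python3 - <<'E'
from h import *
railrel(-.030)
p,d=shot("scene","3");crop(p,"s3",250,330,170,250,7)
E
```

```text
along -0.0289 b -0.002
pos [ 0.5152 -0.0901  0.0559] yawY 75.19 tilt [ 0.08 -0.09] | dp [ 0.7 -1.1 -0.2] dr [0.04 0.1  0.07] | F [-0.2  0.1 -2.6] gap 28.1 q7 1.42 t 6.63
```

View pics/s3.png

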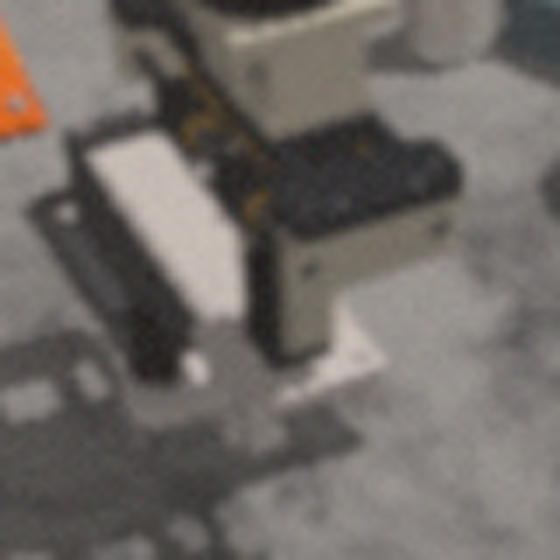

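Call:
move_arm([
  {"dp":[0,4,0],"dr":[0,0,0]},
  {"dp":[0,4,0],"dr":[0,0,0]},
  {"dp":[0,4,0],"dr":[0,0,0]},
  {"dp":[0,0,0],"dr":[0,0,0]},
])

```text
clock: 7.02
position: [0.5184, -0.0778, 0.0558]
ee_rot: [-0.611, 1.569, -0.87]
force: [0.2, 0.9, -4.3]
finger_gap: 0.0277
```

```bash
python3 - <<'E'
from h import *
railrel(-.010)
E
```

```text
along -0.0162 b -0.002
pos [ 0.5184 -0.0778  0.0558] yawY 75.15 tilt [ 0.08 -0.1 ] | dp [ 0.6  6.2 -0.2] dr [-0.    0.1   0.07] | F [ 0.2  0.9 -4.3] gap 27.7 q7 1.4 t 7.02
```

Call:
move_arm([
  {"dp":[0,4,0],"dr":[0,0,0]},
  {"dp":[0,4,0],"dr":[0,0,0]},
  {"dp":[0,4,0],"dr":[0,0,0]},
  {"dp":[0,0,0],"dr":[0,0,0]},
])

```text
clock: 7.35
position: [0.5218, -0.0649, 0.0557]
ee_rot: [-0.634, 1.569, -0.893]
force: [-0.3, 1.1, -3.0]
finger_gap: 0.0277
```

```bash
python3 - <<'E'
from h import *
railrel(-.0)
E
```

```text
along -0.0029 b -0.002
pos [ 0.5218 -0.0649  0.0557] yawY 75.13 tilt [ 0.08 -0.09] | dp [ 0.5  2.9 -0.2] dr [-0.02  0.1   0.07] | F [-0.3  1.1 -3. ] gap 27.7 q7 1.38 t 7.35
```

Call:
move_arm([
  {"dp":[0,6,0],"dr":[0,0,0]},
  {"dp":[0,8,0],"dr":[0,0,0]},
  {"dp":[0,8,0],"dr":[0,0,0]},
  {"dp":[0,8,0],"dr":[0,0,0]},
  {"dp":[0,8,0],"dr":[0,0,0]},
  {"dp":[0,6,0],"dr":[0,0,0]},
  {"dp":[0,0,0],"dr":[0,0,0]},
])

```text
clock: 7.93
position: [0.5345, -0.0167, 0.0556]
ee_rot: [-0.336, 1.569, -0.594]
force: [1.4, 0.3, -4.6]
finger_gap: 0.028
```

```bash
python3 - <<'E'
from h import *
railrel(.125)
E
```

```text
along 0.047 b -0.0019
pos [ 0.5345 -0.0167  0.0556] yawY 75.2 tilt [ 0.09 -0.06] | dp [ 0.4 78.  -0.1] dr [0.05 0.1  0.03] | F [ 1.4  0.3 -4.6] gap 28.0 q7 1.31 t 7.93
```

Call:
move_arm([
  {"dp":[0,6,0],"dr":[0,0,0]},
  {"dp":[0,8,0],"dr":[0,0,0]},
  {"dp":[0,8,0],"dr":[0,0,0]},
  {"dp":[0,8,0],"dr":[0,0,0]},
  {"dp":[0,8,0],"dr":[0,0,0]},
  {"dp":[0,8,0],"dr":[0,0,0]},
  {"dp":[0,8,0],"dr":[0,0,0]},
  {"dp":[0,6,0],"dr":[0,0,0]},
  {"dp":[0,3,0],"dr":[0,0,0]},
  {"dp":[0,0,0],"dr":[0,0,0]},
])

```text
clock: 8.77
position: [0.5523, 0.0519, 0.0554]
ee_rot: [-0.29, 1.569, -0.547]
force: [-0.1, -0.4, -4.3]
finger_gap: 0.0277
```

```bash
python3 - <<'E'
from h import *
railrel(.125)
E
```

```text
along 0.1178 b -0.0016
pos [0.5523 0.0519 0.0554] yawY 75.27 tilt [ 0.08 -0.05] | dp [0.2 7.2 0.2] dr [0.12 0.09 0.03] | F [-0.1 -0.4 -4.3] gap 27.7 q7 1.22 t 8.77
```

Call:
move_arm([
  {"dp":[0,3,0],"dr":[0,0,0]},
  {"dp":[0,2,0],"dr":[0,0,0]},
  {"dp":[0,2,0],"dr":[0,0,0]},
  {"dp":[0,2,0],"dr":[0,0,0]},
])

```text
clock: 9.1
position: [0.5543, 0.0597, 0.0553]
ee_rot: [-1.013, 1.569, -1.272]
force: [-0.7, -9.2, 0.4]
finger_gap: 0.0279
```

```bash
python3 - <<'E'
from h import *
railrel(.125)
E
```

```text
along 0.1259 b -0.0015
pos [0.5543 0.0597 0.0553] yawY 75.18 tilt [ 0.04 -0.12] | dp [ 0.1 -0.9  0.3] dr [0.03 0.07 0.1 ] | F [-0.7 -9.2  0.4] gap 27.9 q7 1.21 t 9.1
```

Call:
move_arm([
  {"dp":[0,3,0],"dr":[0,0,0]},
  {"dp":[0,2,0],"dr":[0,0,0]},
])

```text
clock: 9.27
position: [0.5542, 0.0597, 0.0554]
ee_rot: [-1.642, 1.563, -1.904]
force: [-0.9, -3.9, -2.8]
finger_gap: 0.0277
```

Call:
move_arm([
  {"dp":[0,0,0],"dr":[0,0,0]},
  {"dp":[0,0,0],"dr":[0,0,0]},
  {"dp":[0,0,0],"dr":[0,0,0]},
  {"dp":[0,0,0],"dr":[0,0,0]},
], grip=55)

```text
clock: 9.6
position: [0.5551, 0.0592, 0.0563]
ee_rot: [-1.356, 1.564, -1.62]
force: [0.5, 0.1, -1.1]
finger_gap: 0.0489
```

```bash
python3 - <<'E'
from h import *
railrel(.125)
p,d=shot("scene","4");crop(p,"s4",230,310,150,230,7)
E
```

```text
along 0.1256 b -0.0024
pos [0.5551 0.0592 0.0563] yawY 74.87 tilt [-0.02 -0.39] | dp [ 1.1 -0.6 -0.6] dr [-0.28  0.08  0.38] | F [ 0.5  0.1 -1.1] gap 48.9 q7 1.2 t 9.6
```

View pics/s4.png

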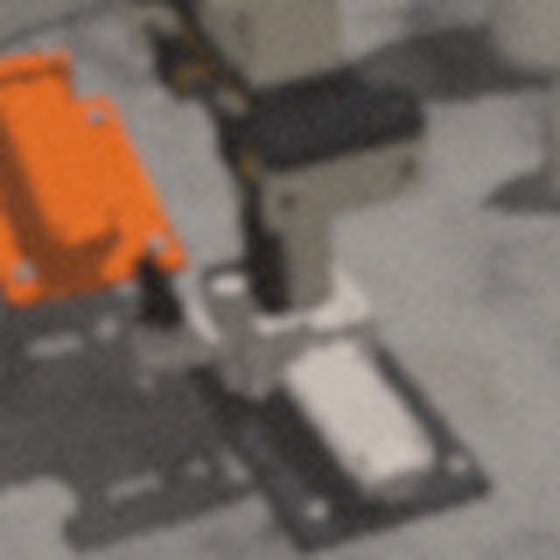

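Call:
move_arm([
  {"dp":[-20,0,0],"dr":[0,0,0.4]},
  {"dp":[-25,0,0],"dr":[0,0,0]},
  {"dp":[-30,0,0],"dr":[0,0,0]},
  {"dp":[-30,-20,0],"dr":[0,0,0]},
  {"dp":[-10,-38,0],"dr":[0,0,0]},
  {"dp":[0,-40,0],"dr":[0,0,0]},
  {"dp":[0,-40,0],"dr":[0,0,0]},
  {"dp":[0,-30,0],"dr":[0,0,0]},
  {"dp":[0,0,0],"dr":[0,0,0]},
])

```text
clock: 10.4
position: [0.513, -0.104, 0.1775]
ee_rot: [0.471, 1.563, 0.218]
force: [0.5, -0.3, -0.5]
finger_gap: 0.0511
```

```bash
python3 - <<'E'
from h import *
for n in("top","scene"):
    p,d=shot(n,"5");crop(p,n[0]+"5",*((235,325,175,255) if n=="top" else (225,315,150,230)),7)
E
```

```text
(no output)
```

View pics/t5.png

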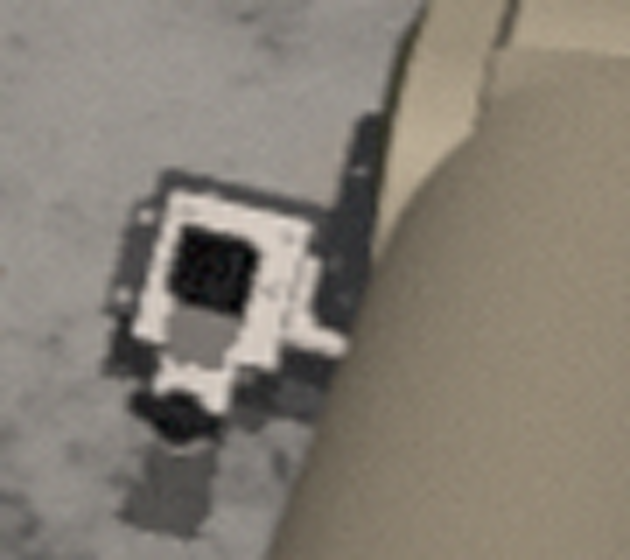

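View pics/s5.png

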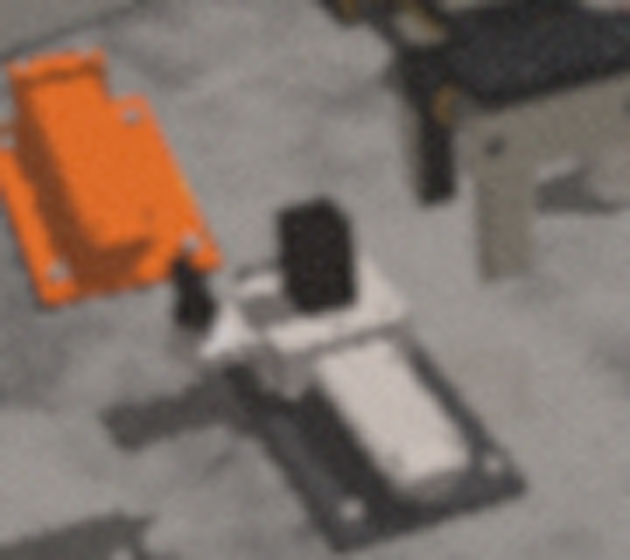

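Carriage on the rail near the stop (holder at top crop (215,268), knob at (178,412)). Measuring the knob and holder with both views.

```bash
cat >> h.py <<'E'
def minrect(X):
    (cx,cy),wh,a=cv2.minAreaRect(X.astype(np.float32));b=cv2.boxPoints(((cx,cy),wh,a))
    e=max([b[1]-b[0],b[2]-b[1]],key=np.linalg.norm);return (round(cx,4),round(cy,4)),np.round(wh,4),round(float(np.degrees(np.arctan2(e[1],e[0]))%180),1)
def meas(tag,h0=(.5525,.0602),views=("top","scene")):
    h0=np.array(h0);k0=h0+.06*NN
    for n in views:
        z=np.load(f"{n}{tag}.npz");p,d=z['p'],z['d'];P,u,v=depthpts(n,d,np.ones(d.shape,bool));c=p[v,u].astype(int)
        g=lambda o,r:np.hypot(P[:,0]-o[0],P[:,1]-o[1])<r
        for lab,o,r,zz in(("hold",h0,.026,.089),("knob",k0,.026,.078)):
            s=g(o,r)&(P[:,2]>zz-.006)&(P[:,2]<zz+.008)&(c.max(1)<95)
            X=onz(n,np.c_[u[s],v[s]],zz)[:,:2]
            print(n,lab,s.sum(),minrect(X),"z",np.median(P[s,2]).round(4))
        q=(P[:,:2]-ENT);a,b=q@AX,q@NN
        s=(abs(b)<.06)&(abs(a-.125)<.06)&(abs(P[:,2]-.044)<.005)&(c.min(1)>130)
        X=onz(n,np.c_[u[s],v[s]],.044)[:,:2]-ENT
        A,B=X@AX,X@NN; t=(B<.025)
        print(n,"deck A",np.percentile(A[t],[1,99]).round(4),"B min",np.percentile(B,1).round(4))
E
python3 - <<'E'
from h import *
meas("5")
E
```

```text
top hold 56 ((0.5515, 0.0593), array([0.0259, 0.0272]), 164.8) z 0.0893
top knob 45 ((0.4941, 0.075), array([0.0339, 0.0099]), 73.1) z 0.077
top deck A [0.0957 0.1613] B min -0.0313
scene hold 44 ((0.5502, 0.0547), array([0.0332, 0.0267]), 72.9) z 0.0871
scene knob 22 ((0.4919, 0.0668), array([0.0374, 0.01  ]), 70.3) z 0.0756
scene deck A [0.0924 0.1542] B min -0.0299
```

Call:
move_arm([
  {"dp":[0,0,0],"dr":[7,0,0]},
  {"dp":[0,0,0],"dr":[7,0,0]},
  {"dp":[0,0,0],"dr":[7,0,0]},
  {"dp":[0,0,0],"dr":[7,0,0]},
  {"dp":[0,0,0],"dr":[7,0,0]},
  {"dp":[0,0,0],"dr":[7,0,0]},
  {"dp":[0,0,0],"dr":[7,0,0]},
  {"dp":[0,0,0],"dr":[7,0,0]},
  {"dp":[0,0,0],"dr":[7,0,0]},
  {"dp":[0,0,0],"dr":[7,0,0]},
  {"dp":[0,0,0],"dr":[7,0,0]},
  {"dp":[0,0,0],"dr":[7,0,0]},
], grip=42)

```text
clock: 11.5
position: [0.5214, -0.0754, 0.1754]
ee_rot: [2.744, 1.555, 0.999]
force: [0.3, 0.6, -0.2]
finger_gap: 0.0389
```

```bash
python3 - <<'E'
from h import *
rel([.494,.0747,.13],-17)
E
```

```text
pos [ 0.5214 -0.0754  0.1754] yawY -9.95 tilt [0.48 0.75] | dp [  47.1  -53.2 -142.4] dr [ 7.05 -0.84 -0.29] | F [ 0.3  0.6 -0.2] gap 38.9 q7 0.31 t 11.5
```

Call:
move_arm([
  {"dp":[5,-10,-28],"dr":[3,0,0]},
  {"dp":[5,-10,-28],"dr":[2,0,0]},
  {"dp":[5,-10,-28],"dr":[0,0,0]},
  {"dp":[5,-8,-20],"dr":[0,0,0]},
  {"dp":[0,0,0],"dr":[0,0,0]},
  {"dp":[0,0,0],"dr":[0,0,0]},
  {"dp":[0,0,0],"dr":[0,0,0]},
])

```text
clock: 12.08
position: [0.51, 0.0531, 0.1541]
ee_rot: [2.892, 1.554, 1.065]
force: [-0.3, 1.1, 0.8]
finger_gap: 0.0391
```

```bash
python3 - <<'E'
from h import *
rel([.494,.0747,.058],-17)
E
```

```text
pos [0.51   0.0531 0.1541] yawY -14.68 tilt [0.46 0.84] | dp [ 96.2 -21.4 -15.3] dr [ 2.32 -0.93 -0.22] | F [-0.3  1.1  0.8] gap 39.1 q7 0.05 t 12.08
```

Call:
move_arm([
  {"dp":[10,-10,-7],"dr":[1.5,-0.5,0]},
  {"dp":[15,-10,-7],"dr":[0.8,-0.4,0]},
  {"dp":[10,0,0],"dr":[0,0,0]},
  {"dp":[0,0,0],"dr":[0,0,0]},
  {"dp":[0,0,0],"dr":[0,0,0]},
])

```text
clock: 12.5
position: [0.4971, 0.0705, 0.1192]
ee_rot: [1.778, 1.563, -0.091]
force: [-0.2, 0.6, 0.5]
finger_gap: 0.0389
```

```bash
python3 - <<'E'
from h import *
rel([.494,.0747,.058],-17)
E
```

```text
pos [0.4971 0.0705 0.1192] yawY -17.12 tilt [ 0.45 -0.04] | dp [61.2 -4.6 -3. ] dr [-0.12 -0.09 -0.44] | F [-0.2  0.6  0.5] gap 38.9 q7 0.03 t 12.5
```

Call:
move_arm([
  {"dp":[10,-4,-3],"dr":[0,0,-0.4]},
  {"dp":[12,0,0],"dr":[0,0,0]},
  {"dp":[8,0,0],"dr":[0,0,0]},
  {"dp":[0,0,0],"dr":[0,0,0]},
  {"dp":[0,0,0],"dr":[0,0,0]},
])

```text
clock: 12.92
position: [0.4966, 0.0719, 0.0885]
ee_rot: [2.46, 1.566, 0.587]
force: [-0.9, -0.5, 0.4]
finger_gap: 0.039
```

```bash
python3 - <<'E'
from h import *
rel([.494,.0747,.058],-17)
for n in("top","scene"):
    p,d=shot(n,"6")
crop(p,"s6",225,315,150,230,7)
E
```

```text
pos [0.4966 0.0719 0.0885] yawY -17.35 tilt [0.22 0.14] | dp [30.5 -3.4 -1.8] dr [-0.35 -0.2  -0.17] | F [-0.9 -0.5  0.4] gap 39.0 q7 0.07 t 12.92
```

View pics/s6.png

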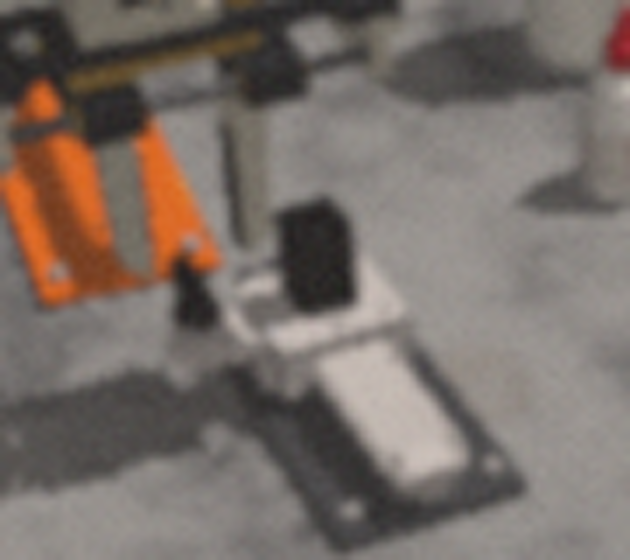

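Call:
move_arm([
  {"dp":[8,-3,-2],"dr":[0,0,0]},
  {"dp":[8,-1,-1],"dr":[0,0,0]},
  {"dp":[6,0,0],"dr":[0,0,0]},
  {"dp":[0,0,0],"dr":[0,0,0]},
])

```text
clock: 13.35
position: [0.4944, 0.0771, 0.066]
ee_rot: [2.327, 1.563, 0.455]
force: [-0.4, -0.1, 0.3]
finger_gap: 0.0389
```

```bash
python3 - <<'E'
from h import *
rel([.494,.0747,.058],-17)
E
```

```text
pos [0.4944 0.0771 0.066 ] yawY -17.3 tilt [0.39 0.19] | dp [8.  0.3 2.4] dr [-0.3  -0.3  -0.32] | F [-0.4 -0.1  0.3] gap 38.9 q7 0.09 t 13.35
```

Call:
move_arm([
  {"dp":[4,0,1.5],"dr":[0,0,0]},
  {"dp":[4,0,0.5],"dr":[0,0,0]},
  {"dp":[0,0,0],"dr":[0,0,0]},
  {"dp":[0,0,0],"dr":[0,0,0]},
])

```text
clock: 13.68
position: [0.4934, 0.0749, 0.0564]
ee_rot: [2.377, 1.564, 0.504]
force: [0.2, -0.3, 0.7]
finger_gap: 0.0392
```

```bash
python3 - <<'E'
from h import *
rel([.494,.0747,.058],-17)
p,d=shot("scene","7");crop(p,"s7",225,315,150,230,7)
E
```

```text
pos [0.4934 0.0749 0.0564] yawY -17.3 tilt [0.32 0.18] | dp [-1.6  0.6  0. ] dr [-0.3  -0.26 -0.25] | F [ 0.2 -0.3  0.7] gap 39.2 q7 0.11 t 13.68
```

View pics/s7.png

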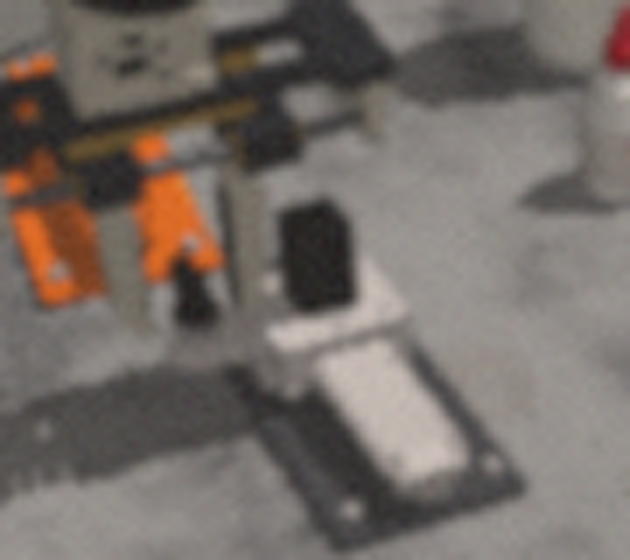

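Call:
move_arm([
  {"dp":[-2,0,0],"dr":[0,0,0]},
  {"dp":[0,0,0],"dr":[0,0,0]},
  {"dp":[0,0,0],"dr":[0,0,0]},
  {"dp":[0,0,0],"dr":[0,0,0]},
  {"dp":[0,0,0],"dr":[0,0,0]},
  {"dp":[0,0,0],"dr":[0,0,0]},
], grip=0, squeeze=45)

```text
clock: 14.23
position: [0.4947, 0.0748, 0.0596]
ee_rot: [2.203, 1.562, 0.331]
force: [1.8, -1.1, -1.8]
finger_gap: 0.0097
```

```bash
python3 - <<'E'
from h import *
rel([.494,.0747,.058],-17)
print(ctrl.state()["wrist_torque"])
E
```

```text
pos [0.4947 0.0748 0.0596] yawY -17.3 tilt [0.49 0.17] | dp [ 1.5 -0.7  0.3] dr [-0.3  -0.3  -0.42] | F [ 1.8 -1.1 -1.8] gap 9.7 q7 0.11 t 14.23
[-0.17600371 -0.06999991  0.00036619]
```

Call:
move_arm([
  {"dp":[0,0,0],"dr":[4,0,0]},
  {"dp":[0,0,0],"dr":[4,0,0]},
  {"dp":[0,0,0],"dr":[4,0,0]},
  {"dp":[0,0,0],"dr":[4,0,0]},
])

```text
clock: 14.57
position: [0.4947, 0.075, 0.0596]
ee_rot: [2.571, 1.562, 0.411]
force: [1.0, 0.5, -0.9]
finger_gap: 0.0098
```

```bash
python3 - <<'E'
from h import *
rel([.4945,.0748,.059],-33)
print(ctrl.state()["wrist_torque"])
E
```

```text
pos [0.4947 0.075  0.0596] yawY -33.77 tilt [0.48 0.21] | dp [ 0.6 -0.1  0.2] dr [-0.77 -0.44 -0.28] | F [ 1.   0.5 -0.9] gap 9.8 q7 -0.07 t 14.57
[-0.17323126  0.13640915  0.04465253]
```

Call:
move_arm([
  {"dp":[0,0,0],"dr":[5,0,0]},
  {"dp":[0,0,0],"dr":[5,0,0]},
  {"dp":[0,0,0],"dr":[5,0,0]},
  {"dp":[0,0,0],"dr":[5,0,0]},
  {"dp":[0,0,0],"dr":[5,0,0]},
  {"dp":[0,0,0],"dr":[5,0,0]},
  {"dp":[0,0,0],"dr":[0,0,0]},
])

```text
clock: 15.15
position: [0.4944, 0.0754, 0.0596]
ee_rot: [-3.116, 1.562, 0.456]
force: [-0.1, 0.3, 0.9]
finger_gap: 0.0092
```

```bash
python3 - <<'E'
from h import *
rel([.4945,.0748,.059],-63)
print(ctrl.state()["wrist_torque"])
E
```

```text
pos [0.4944 0.0754 0.0596] yawY -65.36 tilt [0.47 0.23] | dp [0.6 0.6 0.2] dr [-2.36 -0.52  0.  ] | F [-0.1  0.3  0.9] gap 9.2 q7 -0.43 t 15.15
[-0.14844548  0.06630468 -0.0540425 ]
```

Call:
move_arm([
  {"dp":[0,0,0],"dr":[5,0,0]},
  {"dp":[0,0,0],"dr":[5,0,0]},
  {"dp":[0,0,0],"dr":[5,0,0]},
  {"dp":[0,0,0],"dr":[5,0,0]},
  {"dp":[0,0,0],"dr":[5,0,0]},
  {"dp":[0,0,0],"dr":[0,0,0]},
])

```text
clock: 15.65
position: [0.4945, 0.0758, 0.0597]
ee_rot: [-2.699, 1.562, 0.436]
force: [0.4, -1.3, -0.4]
finger_gap: 0.0098
```

```bash
python3 - <<'E'
from h import *
rel([.4945,.0748,.059],-90)
print(ctrl.state()["wrist_torque"])
p,d=shot("scene","8");crop(p,"s8",225,315,150,230,7)
E
```

```text
pos [0.4945 0.0758 0.0597] yawY -90.4 tilt [0.47 0.22] | dp [0.7 1.  0. ] dr [-0.4  -0.47  0.22] | F [ 0.4 -1.3 -0.4] gap 9.8 q7 -0.8 t 15.65
[-0.18985528  0.11303201 -0.10128727]
```

View pics/s8.png

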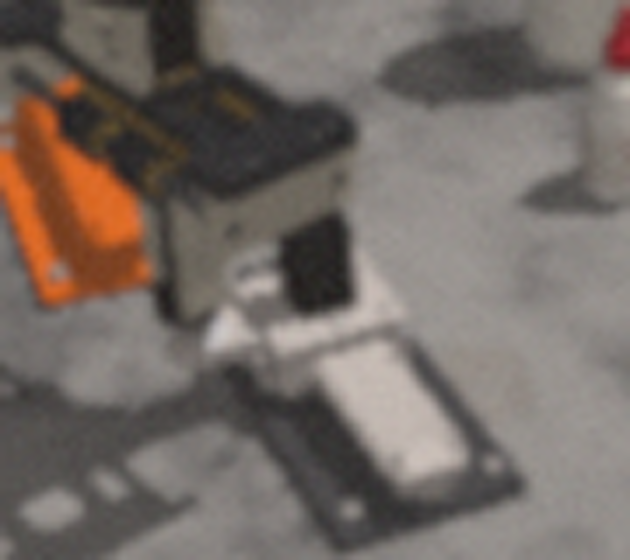

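Call:
move_arm([
  {"dp":[0,-3,-0.8],"dr":[0,0,0]},
  {"dp":[0,-3,-0.8],"dr":[0,0,0]},
  {"dp":[0,-2,-0.5],"dr":[0,0,0]},
])

```text
clock: 15.95
position: [0.4946, 0.076, 0.0599]
ee_rot: [2.418, 1.561, -0.719]
force: [-0.7, -4.8, -0.8]
finger_gap: 0.0097
```

```bash
python3 - <<'E'
from h import *
rel([.4945,.0748,.059],-90)
print(ctrl.state()["wrist_torque"])
E
```

```text
pos [0.4946 0.076  0.0599] yawY -89.76 tilt [ 0.44 -0.39] | dp [0.9 1.2 0.1] dr [ 0.24 -0.44 -0.39] | F [-0.7 -4.8 -0.8] gap 9.7 q7 -0.8 t 15.95
[-0.96336365  0.25249391 -0.09440876]
```

Call:
move_arm([
  {"dp":[0,-1.5,-0.2],"dr":[5,0,0]},
  {"dp":[0,-1.5,0],"dr":[5,0,0]},
  {"dp":[0,-1.5,0],"dr":[5,0,0]},
  {"dp":[0,-1.5,0.2],"dr":[5,0,0]},
])

```text
clock: 16.28
position: [0.4946, 0.0763, 0.0599]
ee_rot: [2.422, 1.554, -1.062]
force: [0.5, -6.8, -0.3]
finger_gap: 0.0094
```

```bash
python3 - <<'E'
from h import *
rel([.4945,.0748,.059],-110)
print(ctrl.state()["wrist_torque"])
E
```

```text
pos [0.4946 0.0763 0.0599] yawY -109.61 tilt [ 0.47 -0.84] | dp [ 1.   1.4 -0.3] dr [ 0.4  -0.72 -0.63] | F [ 0.5 -6.8 -0.3] gap 9.4 q7 -1.13 t 16.28
[-1.0442747   0.21706651  0.18576495]
```

Call:
move_arm([
  {"dp":[0,-1.5,0.4],"dr":[5,0,0]},
  {"dp":[0,-1.5,0.4],"dr":[5,0,0]},
  {"dp":[0,-1.4,0.5],"dr":[5,0,0]},
  {"dp":[0,-1.3,0.6],"dr":[5,0,0]},
])

```text
clock: 16.62
position: [0.4947, 0.0765, 0.06]
ee_rot: [2.61, 1.546, -1.226]
force: [0.1, -5.9, 0.6]
finger_gap: 0.0097
```

```bash
python3 - <<'E'
from h import *
rel([.4945,.0748,.059],-130)
print(ctrl.state()["wrist_torque"])
E
```

```text
pos [0.4947 0.0765 0.06  ] yawY -129.81 tilt [ 0.47 -1.32] | dp [ 1.   1.4 -0.9] dr [ 0.19 -1.21 -0.71] | F [ 0.1 -5.9  0.6] gap 9.7 q7 -1.47 t 16.62
[-0.87465366  0.29007542  0.11884712]
```

Call:
move_arm([
  {"dp":[0,-0.5,0.4],"dr":[5,-0.2,-0.2]},
  {"dp":[0,-0.5,0.4],"dr":[5,-0.2,-0.2]},
  {"dp":[0,-0.4,0.4],"dr":[5,-0.2,0]},
  {"dp":[0,-0.4,0.4],"dr":[5,0,0]},
])

```text
clock: 16.95
position: [0.4945, 0.076, 0.06]
ee_rot: [2.996, 1.555, -1.19]
force: [0.5, -2.9, -0.9]
finger_gap: 0.0093
```

```bash
python3 - <<'E'
from h import *
rel([.4945,.0748,.059],-150)
print(ctrl.state()["wrist_torque"],ctrl.state()["joint_torque"][6])
E
```

```text
pos [0.4945 0.076  0.06  ] yawY -149.83 tilt [ 0.33 -0.82] | dp [ 1.   0.5 -1. ] dr [ 0.17 -0.87 -0.13] | F [ 0.5 -2.9 -0.9] gap 9.3 q7 -1.81 t 16.95
[-0.31144158  0.00395465  0.15035362] 1.5664754435420036
```

Call:
move_arm([
  {"dp":[0,-0.3,0.4],"dr":[5,-0.2,0]},
  {"dp":[0,-0.3,0.4],"dr":[5,-0.2,0]},
  {"dp":[0,-0.3,0.4],"dr":[5,0,0]},
])

```text
clock: 17.2
position: [0.4946, 0.076, 0.06]
ee_rot: [3.124, 1.561, -1.324]
force: [-0.5, -1.9, -0.3]
finger_gap: 0.0099
```

```bash
python3 - <<'E'
from h import *
rel([.4945,.0748,.059],-165)
print(ctrl.state()["wrist_torque"],ctrl.state()["joint_torque"][6])
E
```

```text
pos [0.4946 0.076  0.06  ] yawY -164.8 tilt [ 0.14 -0.56] | dp [ 1.1  0.4 -1.1] dr [ 0.2  -0.57 -0.01] | F [-0.5 -1.9 -0.3] gap 9.9 q7 -2.07 t 17.2
[-0.37638085  0.14380539  0.20834296] 1.514497585594654
```

Call:
move_arm([
  {"dp":[0,0,0],"dr":[4,0,0]},
  {"dp":[0,0,0],"dr":[4,0,0]},
  {"dp":[0,0,0],"dr":[4,0,0]},
])

```text
clock: 17.45
position: [0.4945, 0.0761, 0.0601]
ee_rot: [-3.063, 1.561, -1.428]
force: [-2.4, 2.5, 1.9]
finger_gap: 0.0114
```

```bash
python3 - <<'E'
from h import *
rel([.4945,.0748,.059],-177)
print(ctrl.state()["wrist_torque"],ctrl.state()["joint_torque"][6])
E
```

```text
pos [0.4945 0.0761 0.0601] yawY -176.33 tilt [ 0.08 -0.58] | dp [ 1.1  0.1 -1.3] dr [ 0.66 -0.58  0.05] | F [-2.4  2.5  1.9] gap 11.4 q7 -2.27 t 17.45
[0.93183875 0.7022071  0.99927242] 0.11278820922598243
```

Call:
move_arm([
  {"dp":[0,0,0],"dr":[0,0,0]},
  {"dp":[0,0,0],"dr":[0,0,0]},
  {"dp":[0,0,0],"dr":[0,0,0]},
  {"dp":[0,0,0],"dr":[0,0,0]},
  {"dp":[0,0,0],"dr":[0,0,0]},
], grip=40)

```text
clock: 17.87
position: [0.494, 0.0768, 0.06]
ee_rot: [3.095, 1.562, -1.539]
force: [0.3, 0.3, -0.4]
finger_gap: 0.0363
```

```bash
python3 - <<'E'
from h import *
rel([.4945,.0748,.059],-177)
E
```

```text
pos [0.494  0.0768 0.06  ] yawY -175.5 tilt [ 0.02 -0.51] | dp [ 1.  -0.3 -2. ] dr [ 1.5  -0.51 -0.02] | F [ 0.3  0.3 -0.4] gap 36.3 q7 -2.26 t 17.87
```

Lift straight up and move off toward −y to look. (Tool z at this yaw points to world +y.)

Call:
move_arm([
  {"dp":[-15,0,0],"dr":[0,0,0]},
  {"dp":[-25,0,0],"dr":[0,0,0]},
  {"dp":[-30,0,0],"dr":[0,0,0]},
  {"dp":[-30,0,0],"dr":[0,0,0]},
  {"dp":[-20,0,-20],"dr":[0,0,0]},
  {"dp":[0,0,-38],"dr":[0,0,0]},
  {"dp":[0,0,-40],"dr":[0,0,0]},
  {"dp":[0,0,-40],"dr":[0,0,0]},
  {"dp":[0,0,-40],"dr":[0,0,0]},
  {"dp":[0,0,-30],"dr":[0,0,0]},
  {"dp":[0,0,0],"dr":[0,0,0]},
  {"dp":[0,0,0],"dr":[0,0,0]},
])

```text
clock: 18.87
position: [0.5133, -0.1365, 0.1878]
ee_rot: [2.992, 1.559, -1.619]
force: [-0.3, 0.6, -0.3]
finger_gap: 0.037
```

```bash
python3 - <<'E'
from h import *
rel([.4945,-.12,.2],-177)
for n in("top","scene"):
    p,d=shot(n,"9");crop(p,n[0]+"9",*((235,325,175,255) if n=="top" else (225,315,150,230)),7)
meas("9")
E
```

```text
pos [ 0.5133 -0.1365  0.1878] yawY -174.23 tilt [-0.03 -0.66] | dp [-12.4  17.1  18.2] dr [ 2.77 -0.66 -0.08] | F [-0.3  0.6 -0.3] gap 37.0 q7 -2.15 t 18.87Traceback (most recent call last):
  File "<stdin>", line 5, in <module>
  File "h.py", line 52, in meas
    X=onz(n,np.c_[u[s],v[s]],zz)[:,:2]
      ~~~^^^^^^^^^^^^^^^^^^^^^^^
  File "h.py", line 11, in onz
    o,d=ray(n,uv);t=(z-o[2])/d[:,2];return o+t[:,None]*d
        ~~~^^^^^^
  File "h.py", line 6, in ray
    s=cv2.undistortPoints(uv,c["intrinsics"],np.array([c["k1"],0,0,0]))[:,0]
      ~~~~~~~~~~~~~~~~~~~^^^^^^^^^^^^^^^^^^^^^^^^^^^^^^^^^^^^^^^^^^^^^^
cv2.error: OpenCV(4.12.0) /io/opencv/modules/calib3d/src/undistort.dispatch.cpp:347: error: (-215:Assertion failed) CV_IS_MAT(_src) && CV_IS_MAT(_dst) && (_src->rows == 1 || _src->cols == 1) && (_dst->rows == 1 || _dst->cols == 1) && _src->cols + _src->rows - 1 == _dst->rows + _dst->cols - 1 && (CV_MAT_TYPE(_src->type) == CV_32FC2 || CV_MAT_TYPE(_src->type) == CV_64FC2) && (CV_MAT_TYPE(_dst->type) == CV_32FC2 || CV_MAT_TYPE(_dst->type) == CV_64FC2) in function 'cvUndistortPointsInternal'
```

View pics/t9.png

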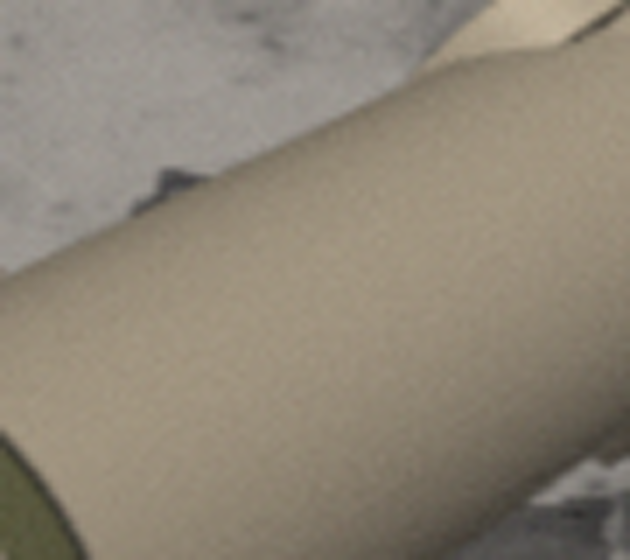

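View pics/s9.png

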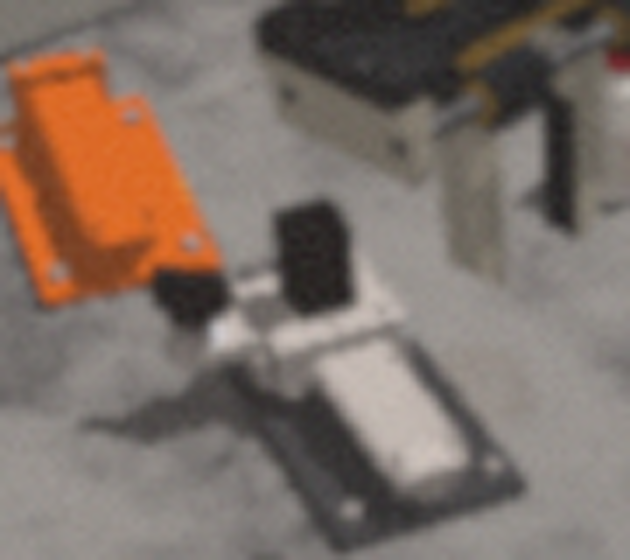

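Call:
move_arm([
  {"dp":[-5,0,0],"dr":[-7,0,0]},
  {"dp":[-5,0,0],"dr":[-7,0,0]},
  {"dp":[0,0,0],"dr":[-7,0,0]},
  {"dp":[0,0,0],"dr":[-7,0,0]},
  {"dp":[0,0,0],"dr":[-7,0,0]},
  {"dp":[0,0,0],"dr":[-7,0,0]},
  {"dp":[0,0,0],"dr":[-7,0,0]},
  {"dp":[0,0,0],"dr":[-7,0,0]},
  {"dp":[0,0,0],"dr":[-7,0,0]},
  {"dp":[0,0,0],"dr":[-7,0,0]},
  {"dp":[0,0,0],"dr":[-7,0,0]},
  {"dp":[0,0,0],"dr":[-7,0,0]},
])

```text
clock: 19.97
position: [0.5124, -0.1102, 0.1948]
ee_rot: [0.505, 1.559, -2.601]
force: [0.6, -0.3, -0.1]
finger_gap: 0.0374
```

```bash
python3 - <<'E'
from h import *
P,R,s=pose();print(s["joint_positions"].round(2))
rel([.50,-.20,.2],-90)
p,d=shot("top","10");cv2.imwrite("pics/t10.png",p[...,::-1])
meas("9",views=("scene",))
E
```

```text
[-0.27  0.43  0.51  2.1  -0.32  0.69 -1.08]
pos [ 0.5124 -0.1102  0.1948] yawY -87.97 tilt [-0.56 -0.34] | dp [-4.5 89.4 15.6] dr [ 2.02  0.57 -0.33] | F [ 0.6 -0.3 -0.1] gap 37.4 q7 -1.08 t 19.97
scene hold 41 ((0.5492, 0.053), array([0.0344, 0.0276]), 72.9) z 0.0872
scene knob 27 ((0.4896, 0.0655), array([0.016 , 0.0325]), 137.2) z 0.076
scene deck A [0.0902 0.1527] B min -0.0284
```

View pics/t10.png

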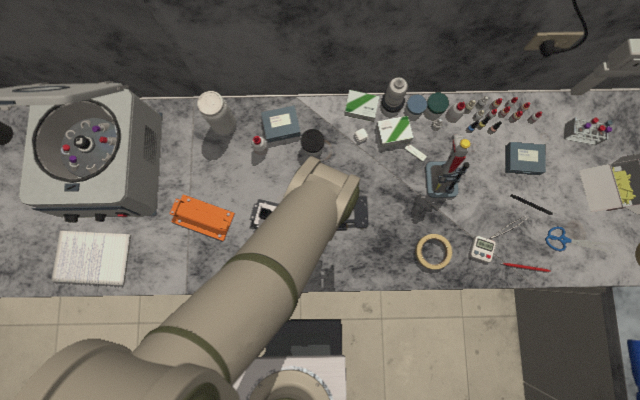

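Call:
move_arm([
  {"dp":[0,30,0],"dr":[-7,0,0]},
  {"dp":[0,38,0],"dr":[-7,0,0]},
  {"dp":[0,40,0],"dr":[-7,0,0]},
  {"dp":[0,38,10],"dr":[-7,0,0]},
  {"dp":[0,38,15],"dr":[-7,0,0]},
  {"dp":[0,30,20],"dr":[-7,0,0]},
  {"dp":[0,0,0],"dr":[0,0,0]},
])

```text
clock: 20.6
position: [0.5481, -0.3238, 0.1921]
ee_rot: [-0.733, 1.555, -3.094]
force: [-0.1, -0.1, 0.7]
finger_gap: 0.037
```

```bash
python3 - <<'E'
from h import *
rel([.50,-.20,.2],-90)
for n in("top","scene"):
    p,d=shot(n,"11");crop(p,n[0]+"11",*((235,325,175,255) if n=="top" else (225,315,150,230)),7)
meas("5");print();meas("11")
E
```

```text
pos [ 0.5481 -0.3238  0.1921] yawY -45.31 tilt [-0.89 -0.04] | dp [  -7.3 -121.9  -52.8] dr [44.7   0.86  0.31] | F [-0.1 -0.1  0.7] gap 37.0 q7 -0.17 t 20.6
top hold 56 ((0.5515, 0.0593), array([0.0259, 0.0272]), 164.8) z 0.0893
top knob 45 ((0.4941, 0.075), array([0.0339, 0.0099]), 73.1) z 0.077
top deck A [0.0957 0.1613] B min -0.0313
scene hold 44 ((0.5502, 0.0547), array([0.0332, 0.0267]), 72.9) z 0.0871
scene knob 22 ((0.4919, 0.0668), array([0.0374, 0.01  ]), 70.3) z 0.0756
scene deck A [0.0924 0.1542] B min -0.0299

top hold 56 ((0.5501, 0.059), array([0.0258, 0.0281]), 162.2) z 0.0891
top knob 47 ((0.493, 0.0757), array([0.0108, 0.0336]), 126.4) z 0.0776
top deck A [0.0911 0.1628] B min -0.0299
scene hold 44 ((0.549, 0.0525), array([0.0349, 0.0289]), 80.1) z 0.087
scene knob 26 ((0.4914, 0.0674), array([0.0107, 0.0325]), 137.2) z 0.0765
scene deck A [0.0892 0.1527] B min -0.0284
```

View pics/t11.png

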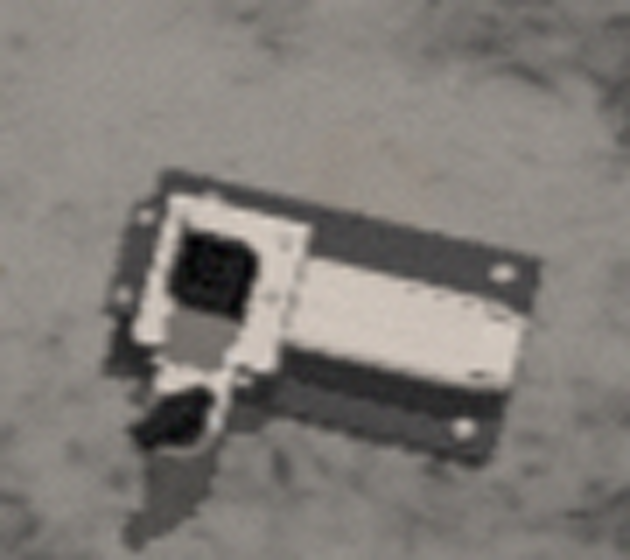

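```bash
cat > m.py <<'E'
from h import *
def line(n,g,zd,pts,dirv,half=.006,lab=""):
    # pts: Nx2 in rail frame (A,B); dirv: direction of scan; returns subpixel edge positions (max gradient) 
    t=np.linspace(-half,half,121);out=[]
    for q in pts:
        S=np.array(q)+t[:,None]*np.array(dirv)
        W=np.c_[ENT+S[:,:1]*AX+S[:,1:]*NN,np.full(len(t),zd)]
        uv=proj(n,W).astype(np.float32)
        I=cv2.remap(g,uv[:,0].copy(),uv[:,1].copy(),cv2.INTER_CUBIC)[:,0]
        I=cv2.GaussianBlur(I.reshape(1,-1),(0,0),6)[0]
        gr=np.abs(np.gradient(I));k=gr[10:-10].argmax()+10;w=gr**2*(abs(np.arange(121)-k)<25);out.append((w*t).sum()/w.sum())
    return np.array(out)
def frames(n,k=4):
    return np.mean([cv2.cvtColor(ctrl.capture(n)[0],cv2.COLOR_RGB2GRAY).astype(np.float32) for _ in range(k)],0).astype(np.float32)
E
python3 - <<'E'
from m import *
np.set_printoptions(precision=2,suppress=True,linewidth=150)
g=frames("top",4);np.save("g_top.npy",g)
b=np.arange(-.026,.0261,.004);
e=line("top",g,.044,[(.155,x) for x in b],(1,0));print("front edge",e*1e3, "fit",np.polyfit(b,e*1e3,1))
e=line("top",g,.044,[(.095,x) for x in np.r_[-.030,-.026,-.022,.022,.026]],(1,0));print("rear edge",e*1e3)
a=np.arange(.1,.151,.005)
e=line("top",g,.044,[(x,-.032) for x in a],(0,1));f=np.polyfit(a,e,1);print("-y edge",e*1e3,"yaw rel rail",np.degrees(f[0]))
a=np.arange(.022,.085,.006)
for s in(-.019,.019):
    e=line("top",g,.034,[(x,s) for x in a],(0,1));f=np.polyfit(a,e,1);print("rail",s,e*1e3,"yaw",np.degrees(f[0]),)
b=np.arange(-.02,.021,.005)
e=line("top",g,.042,[(.170,x) for x in b],(1,0));print("stop back edge",e*1e3)
e=line("top",g,.034,[(0,x) for x in b[2:7]],(1,0));print("entry edge",e*1e3)
E
```

```text
front edge [ 0.95 -0.26 -0.    0.4   0.33  0.12  0.08  0.14  0.71  0.29  0.33  0.3   0.04  1.19] fit [5.7  0.33]
rear edge [ 0.05 -0.26  0.37  0.69 -0.28]
-y edge [ 1.59  1.36  1.27  1.71  1.05  1.59  1.38  0.08 -1.86  0.99  1.44] yaw rel rail -1.5179628858263148
rail -0.019 [-0.77 -0.2  -0.96 -0.29 -0.89 -0.42 -0.06 -0.36 -0.18 -0.47 -0.3 ] yaw 0.3713843124448663
rail 0.019 [-0.66  0.09 -1.06  0.03 -0.91  0.1  -0.69 -0.07 -0.35  0.18 -0.3 ] yaw 0.3739171467695786
stop back edge [-3.85  0.42  0.85  0.2  -0.79  0.06  0.06 -3.7   0.76]
entry edge [0.38 0.36 0.35 0.31 0.13]
```

```bash
python3 - <<'E'
from h import *
P0=[np.load(f"{n}{t}.npz") for n,t in(("top",5),("top",11))]
k0=np.array([.4935,.0755])
for n,t in(("top","5"),("top","11"),("scene","5"),("scene","11"),("scene","9")):
    z=np.load(f"{n}{t}.npz");P,u,v=depthpts(n,z['d'],np.ones(z['d'].shape,bool));c=z['p'][v,u].astype(int)
    s=(np.hypot(*(P[:,:2]-k0).T)<.03)&(P[:,2]>.070)&(P[:,2]<.086)&(c.max(1)<110)
    X=P[s,:2];w,V=np.linalg.eigh(np.cov(X.T));print(n,t,s.sum(),X.mean(0).round(4),"pca",np.degrees(np.arctan2(V[1,1],V[0,1]))%180,minrect(X))
    s=(np.hypot(*(P[:,:2]-k0).T)<.03)&(P[:,2]>.058)&(P[:,2]<.086)&(c.max(1)<70)
    X=onz(n,np.c_[u[s],v[s]],.078)[:,:2];w,V=np.linalg.eigh(np.cov(X.T));print("   wide",s.sum(),np.degrees(np.arctan2(V[1,1],V[0,1]))%180)
E
```

```text
top 5 47 [0.4942 0.0752] pca 73.62379045644256 ((0.4943, 0.0752), array([0.0339, 0.0099]), 73.3)
   wide 56 71.66021810580534
top 11 52 [0.4927 0.0758] pca 121.88536770174967 ((0.4933, 0.076), array([0.0101, 0.0345]), 124.1)
   wide 60 119.70815030349779
scene 5 25 [0.4935 0.0686] pca 77.66360776333947 ((0.4942, 0.0699), array([0.0341, 0.009 ]), 81.2)
   wide 31 62.368337516565184
scene 11 34 [0.4935 0.0699] pca 123.07210255732818 ((0.4937, 0.0713), array([0.0104, 0.0337]), 126.6)
   wide 54 81.23225090173355
scene 9 35 [0.4938 0.0698] pca 126.25440722966208 ((0.4935, 0.0709), array([0.0144, 0.0324]), 137.6)
   wide 56 74.20695590925816
```

```bash
python3 - <<'E'
from h import *
p,d=shot("top","12");a=np.load("top0.npz")['p']
for l,w in(("tape",(412,458,230,276)),("jar",(298,328,126,160)),("bottle",(248,272,130,155))):
    q=lambda i:cv2.GaussianBlur(cv2.cvtColor(i[w[2]:w[3],w[0]:w[1]],cv2.COLOR_RGB2GRAY).astype(np.float32),(0,0),1)
    print(l,cv2.phaseCorrelate(q(a),q(p)))
print(ctrl.state()["clock"],ctrl.state()["qd"].round(3));print(ctrl.job_done())
E
```

```text
tape ((0.9480456533179833, 1.6959958413619063), -0.13943160263200602)
jar ((-0.07936563047231893, -0.013331483554257062), 1.0052822775310941)
bottle ((-0.04416259158296043, 0.44454102470045953), 0.9980609205365181)
20.95 [ 0.006 -0.     0.005 -0.004  0.004  0.001  0.008]
the job is handed in; nothing more can be done
None
```

The carriage is on the rail, home against the stop, with the knob turned to the screw's end and let go. I handed the job in at about 21 s; no verdict is reported.

**What I did:** I gripped the holder, slid the carriage on from the tapered end and pushed until the stop pushed back (about 9 N). I then turned the knob clockwise about 2.6 rad, pushing lightly towards the stop as it bit. I stopped turning when the torque jumped from 0.2 to 1 N m, then opened the gripper and backed off.

**Last checks:**
- **Seating:** In the averaged top picture, the carriage's front edge is 154.9 mm from the rail's entry (155 mm is home). Its edges run within about 0.5° of the rail. A coarser check put the holder 0.6 mm (top view) to 2 mm (scene view) further back than before clamping. I trusted the sharper edge measurement.
- **Knob:** After letting go, the bar stands about 131° (2.3 rad) past its start, so it eased back roughly 0.3 rad. That is more than I expected, but roughly fits the stated torques. I did not tug the carriage to test the clamp.
- **Bystanders:** The jar has not moved. The bottle shows a 0.4 pixel shift in the picture, which I take as noise. The automatic check of the tape failed, probably because the arm was in its view. In an earlier picture, after the knob was let go, the tape is at its starting place by eye. I never moved the tool near any of them.

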